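# Load the sown seed plates into the sprung-flap seed box

### The job

Slide the red latch of the clear seed box open, and with the spatula lift each sown seed plate off the bench, push it in past the sprung flap and set it down flat on the box's floor, clear of the flap so that it springs fully shut. Keep the plates level and never touch them with the fingers, as the seeds are loose and treated. When all of them are inside, lay the spatula back with its handle on the wooden rest and its blade flat on the bench, slide the latch fully closed again, and leave the pots, tools and bottles alone.

Things in the scene. Friction and masses are not known exactly. Their poses are not given: they have to be found in the camera images.
- seedbox: fixed clear box, 170 mm deep (x), 336 wide (y), 84 high. Origin: centre of underside; x from front (robot side) to back, z up. Inner floor 3 mm up, no other sill. Mouth in the front face (x = -85 mm), y -145 to +145, open up to z = 72 mm. Inside, back wall at x = +82, side walls at y = +-165 mm. A plate clears the flap if its centre is at x = -5 mm or more; three fit side by side
- flap (a joint): angle (rad) of the green-tinted flap closing the mouth: 0 shut, hanging upright; up to 1.45 as it swings inwards and up. 286 mm wide, 62 mm long, hinged across the mouth at box x = -80, z = 72 mm. A light spring shuts it (0.3 N at its edge when shut, 1 N wide open); it cannot swing outwards. What is pushed in lifts it and it rides on top. The latch blocks it unless fully open
- flap_edge (a point): middle of the flap's lower edge, 10 mm above the bench when shut
- latch (a joint): travel (m) of the slide latch on the box roof, at the front near its left (+y) end: 0 closed, 0.026 open; slides to the box's +y to open, about 2 N of friction, stays where it is left. A red tongue below it stands behind the flap when closed, beside the flap when open
- latch_knob (a point): centre of the latch's red upright grip, 20 mm (box x) by 14 mm (box y) by 28 mm high; its top is 14 mm above this point, the roof 21 mm below it
- spatula: loose steel offset spatula, 250 mm long, 0.18 kg; x from handle to blade, z up. Origin: below the grip point, level with the blade's underside. Flat blade 38 mm wide, 2.5 thick, x = 111 to 175 mm; behind it an upright step, 38 wide, 24 mm high, against which a plate rests (overhanging the front by 4 mm); then a shank 22 wide, 20 to 24 mm up, back to x = 57, and a neck up to the handle
- spatula_grip (a point): best grip point, on the centre line of the green handle (22 x 22 mm bar, from 45 mm before this point to 75 mm behind it), 44 mm above the level of the blade's underside; grip from above, fingers on its left and right sides
- spatula_tip (a point): middle of the blade's front edge, at its underside
- spatula_end (a point): rear end of the handle, on its centre line
- rest: fixed dark wooden rest, 30 mm (x) by 110 mm (y), top 33 mm high, with a lip 8 mm wide, 10 mm high at each y end. Origin: centre of the underside. The spatula lies along the rest's x: rear of its handle on the block, blade flat on the bench on the +x side; at the start the spatula's origin is about 58 mm to +x of the rest's
- rest_top (a point): middle of the rest's upper face
- plate1: square white seed plate, blue floor, nine brown seeds: 68 x 68 mm, 19 mm high, 0.12 kg. Its 10 mm thick body stands on two runners (5 mm wide, 9 mm high) along its left and right edges: under it a gap 58 mm wide, 9 mm high lets a blade in along the plate's x, from either end. Origin: centre of the runners' underside; x along the runners, z up. Two or three plates; a missing one is None
- plate2: square white seed plate, blue floor, nine brown seeds: 68 x 68 mm, 19 mm high, 0.12 kg. Its 10 mm thick body stands on two runners (5 mm wide, 9 mm high) along its left and right edges: under it a gap 58 mm wide, 9 mm high lets a blade in along the plate's x, from either end. Origin: centre of the runners' underside; x along the runners, z up. Two or three plates; a missing one is None
- plate3: square white seed plate, blue floor, nine brown seeds: 68 x 68 mm, 19 mm high, 0.12 kg. Its 10 mm thick body stands on two runners (5 mm wide, 9 mm high) along its left and right edges: under it a gap 58 mm wide, 9 mm high lets a blade in along the plate's x, from either end. Origin: centre of the runners' underside; x along the runners, z up. Two or three plates; a missing one is None
- pot_blue: bystander: blue glazed pot, 108 mm across, 92 mm high; origin under its centre
- pot_white: bystander: white glazed pot, 116 mm across, 72 mm high; origin under its centre
- scoop: bystander: red plastic hand scoop, about 205 mm long and 66 mm wide, 37 mm high, lying along its x; origin under the joint of bowl and handle
- cultivator: bystander: steel three-prong hand cultivator with a wooden handle, 265 mm long, 75 mm wide, 30 mm high, lying along its x; origin under the prongs
- tin: bystander: round brass-coloured tin, 64 mm across, 75 mm high; origin under its centre
- feed_bottle: bystander: yellow bottle, 66 mm across, 170 mm high; origin under its centre
Things that resemble listed ones, but are neither listed nor needed, are in the scene too. Leave any pink or yellow look-alike of the rest alone. Leave any orange look-alike of the plate2 alone.

How it is judged:
By the outcome, as a careful person would: the job done as asked, in the order asked, and still so for the second after the job is handed in, with the robot touching nothing.
Of plate1, plate2, plate3 only 2 to 3 are there at a start; the rules pass over those that are not, and their reading is None.
At some moment in a run one of plate1, plate2, plate3 may be knocked a few centimetres aside while the robot is not near it.
It also fails if it takes over 210 s, if anything falls off the work surface, if the arm or the gripper's body presses on something with over 40 N, if the wrist force passes 120 N, or if a joint passes its speed limit or range.

### The arm

A 6-joint arm with a two-finger parallel gripper is mounted at the origin on the work surface. World frame = base frame: x ahead of the robot, y to its left, z up, the work surface at z = 0. Lengths are in m, angles in rad, forces in N, time in s.
With the tool pointing down it reaches from about 0.225 to 0.875 m from the base axis. Payload 3.4 kg.
Tool frame: the origin (TCP) lies at the very end of the fingers, on their centre line; the grasp point (between the pads) lies 19 mm behind it; z points along the fingers, x is the direction in which the jaws open and shut, and the axes are right-handed (so a half turn about z gives the same grasp; the last joint's range is limited). The gripper opens to 85 mm and grips with 20 to 120 N. Pads are 22 mm wide; open, the fingers measure 114 mm over their backs; the gripper's body (76 mm by 85 mm) begins 54 mm behind the grasp point. The pads swing forward as they close: fully open they stand 13 mm farther back than shut.
Start: joints at [1.077, 0.276, 1.505, -0, 1.361, -0.121], TCP at [0.209, 0.536, 0.231] pointing down, gripper open.
Joint ranges: [-2.89, 2.89], [-0.75, 2.08], [0.22, 2.7], [-1.18, 4.32], [0.11, 2.71], [-2.7, 2.7]. Speed limits (rad/s): [2.57, 2.57, 3.14, 3.14, 3.14, 3.14].

### API

Orientations are given as a unit quaternion [w, x, y, z].
In Python, from rig import manip gives the robot as it stands.
- The arm moves only by the tool send_rows, never from a script. Its argument "increments" is a list of rows, each a list of 5 numbers: the opening, from 0 (shut) to 1 (fully open), then the shift along the tool's x, y, z in m, then the turn about the tool's z in rad. A call has 1 to 8 rows; each row shifts and turns the commanded pose from where the row before left it, along the tool's axes as they then stand; what a row does not reach is not made up. A row lasts 1/8 s, in which the tool goes at most 62.5 mm and 10.7 degrees, less where a joint would pass 70% of its speed; a pose out of reach is approached as far as the arm can. A call is refused whole if a number of a shift passes 0.0625 or a number of a turn 0.188, either way. A call with a gripper value outside its range is refused whole. The fingers move at their own pace and stop on an object; "squeeze" is the grip in N (left out, the last holds). Time passes only in rows, so rows that do not move let the fingers close. It gives the time, the measured TCP pose, the force and the opening at its end, in the units of the state.
- manip.get_state(): the state, without advancing time (a new reading comes with each control period).
- manip.get_image(name): name is "side" or "top"; returns the picture (384x512x3 uint8, red, green, blue); there is no depth.
- manip.calibration(name): a dict with "fx", "fy", "cx", "cy" (pixels), "camera_from_world" (4x4, takes a point from world to camera coordinates). Camera axes: x right, y up, looking along -z (the intrinsics and any distortion apply to the point x, -y, -z); pixel columns grow to the right and rows downward; lengths in m; the calibration is good to about 2 mm. A picture is of the moment at which its call begins. calibration takes no time and is no camera call.
- manip.sign_off(): hands the job in, once; it reports no verdict.
The state is a dict: "clock": time; "qpos": joint angles; "qd": joint speeds; "effort": joint torques, N m; "position": TCP position; "ee_rot": TCP orientation; "contact_force": force on the tool from outside, world axes, zero at the start; "moment": the same for the moment, N m; "width": finger opening in m.
Only numpy, scipy, OpenCV 4.12 (cv2) and the standard library are available. Lean on these libraries where they do the work, as an engineer would, in place of code of your own. Each camera call takes 0.05 s, during which the arm holds its last target.

## Working session

There is one attempt and no reset: what is moved stays moved. The work goes in short steps, Python scripts to look and compute and a tool call to move; the robot and the scene stay as the last step left them, time stands still between calls to the robot, and variables do not carry over. Pictures are saved under pics/ and viewed, and the job is handed in when it is done.

Besides the shell and the picture viewer there is one more tool, called after "Call:" by a JSON object that holds its "api" and its "payload", one argument or row to a line. send_rows: Moves the arm, as the interface text tells. Its arguments: {"type":"object","properties":{"increments":{"type":"array","items":{"type":"array","items":{"type":"number"}}},"squeeze":{"type":"number"}},"required":["increments"]}

```bash
ls; mkdir -p pics; python3 - <<'E'
from rig import manip
import cv2
for n in("side","top"):
    im=manip.get_image(n); cv2.imwrite(f"pics/{n}0.png",cv2.resize(im[:,:,::-1],(800,600),interpolation=cv2.INTER_CUBIC))
    cv2.imwrite(f"pics/raw_{n}0.png",im[:,:,::-1])
    print(n,manip.calibration(n))
print(manip.get_state())
E
```

```text
pics
side {'fx': 492.0173186522915, 'fy': 492.0173186522915, 'cx': 253.9513555758942, 'cy': 188.53499386665942, 'camera_from_world': array([[-0.88702541,  0.46116911,  0.02256051,  0.44528349],
       [-0.25184433, -0.52420114,  0.81350328,  0.04320984],
       [ 0.38698883,  0.71591635,  0.58112256, -2.27804998],
       [ 0.        ,  0.        ,  0.        ,  1.        ]])}
top {'fx': 351.8038709111221, 'fy': 351.8038709111221, 'cx': 252.599099094811, 'cy': 191.7521438277892, 'camera_from_world': array([[-0.02427508, -0.99967698,  0.00752757, -0.00210407],
       [ 0.9961824 , -0.02355726,  0.08405759, -0.50546346],
       [-0.08385311,  0.00953934,  0.99643246, -1.24558711],
       [ 0.        ,  0.        ,  0.        ,  1.        ]])}
{'clock': 0.1, 'qpos': array([ 1.07698488e+00,  2.76498198e-01,  1.50601559e+00, -2.97774080e-05,
        1.36072960e+00, -1.20983418e-01]), 'qd': array([ 0.00062036, -0.00225594, -0.00181023,  0.00096348, -0.00221986,
        0.00051975]), 'effort': array([ 2.37295564e-03, -4.17695475e+01, -2.46405691e+01, -4.48310047e-04,
        5.75958984e-03, -2.01277949e-06]), 'position': array([0.20921627, 0.53506107, 0.23054176]), 'ee_rot': array([ 3.92600016e-04,  8.25906743e-01,  5.63806145e-01, -7.26159950e-04]), 'contact_force': array([ 0.46101522,  0.78685158, -1.11610268]), 'moment': array([-0.005738  , -0.01648768, -0.00579285]), 'width': 0.08539371072317857}
```

View pics/top0.png

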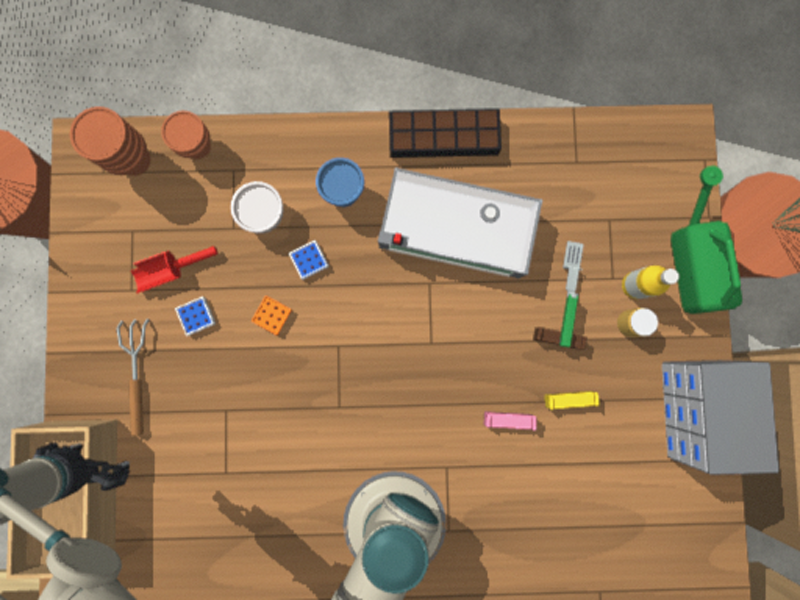

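View pics/side0.png

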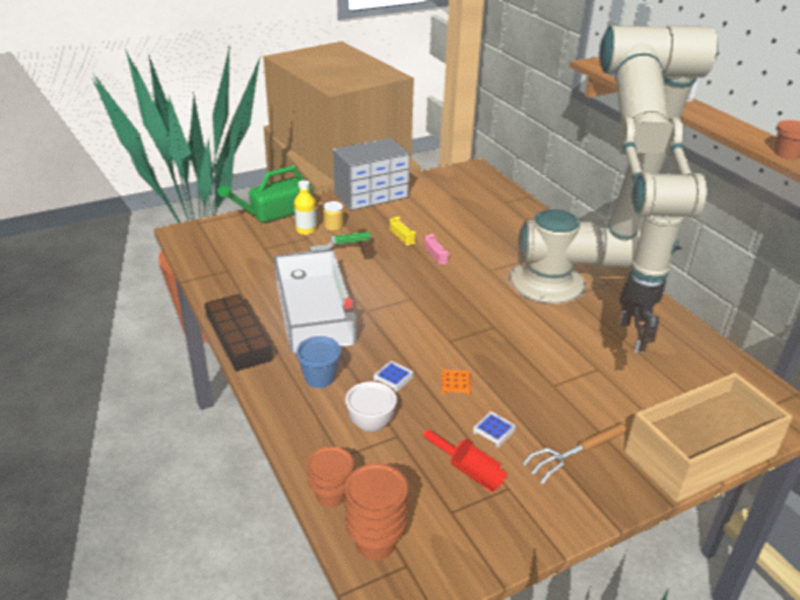

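```bash
cat > h.py <<'E'
import numpy as np,cv2
from rig import manip
def cal(n):
    c=manip.calibration(n); return np.array([[c['fx'],0,c['cx']],[0,c['fy'],c['cy']],[0,0,1.]]),c['camera_from_world']
def proj(n,P):
    K,T=cal(n); P=np.atleast_2d(P); c=P@T[:3,:3].T+T[:3,3]; c=c*[1,-1,-1]; u=c@K.T; return u[:,:2]/u[:,2:]
def back(n,uv,z):
    K,T=cal(n); uv=np.atleast_2d(uv).astype(float); d=np.c_[uv,np.ones(len(uv))]@np.linalg.inv(K).T; d=d*[1,-1,-1]
    R=T[:3,:3];C=-R.T@T[:3,3]; d=d@R; s=(np.broadcast_to(z,len(uv))-C[2])/d[:,2]; return C+d*s[:,None]
def crop(im,x0,y0,x1,y1,f,name,segs=()):
    """im rgb; segs list of (Nx2 px arrays,color bgr)"""
    c=cv2.resize(im[y0:y1,x0:x1,::-1],None,fx=f,fy=f,interpolation=cv2.INTER_CUBIC)
    for p,col in segs:
        q=np.round(((np.asarray(p)+.5-[x0,y0])*f-.5)*16).astype(int)
        cv2.polylines(c,[q.reshape(-1,1,2)],False,col,1,cv2.LINE_AA,4)
    cv2.imwrite(name,c)
def load(p): return cv2.imread(p)[:,:,::-1]
def pose(x,y,a,P):
    P=np.atleast_2d(P).astype(float);c,s=np.cos(a),np.sin(a)
    return np.c_[x+c*P[:,0]-s*P[:,1],y+s*P[:,0]+c*P[:,1],P[:,2]]
E
python3 - <<'E'
from h import *
t=load("pics/raw_top0.png");s=load("pics/raw_side0.png")
crop(t,235,100,355,180,6,"pics/c1.png")
crop(t,335,145,455,235,6,"pics/c2.png")
crop(t,75,140,215,225,5,"pics/c3.png")
crop(s,165,135,265,245,5,"pics/c4.png")
E
```

```text
(no output)
```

View pics/c1.png

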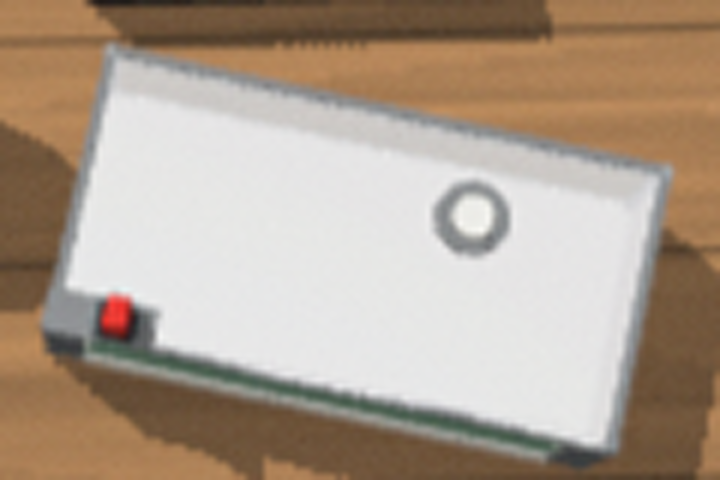

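View pics/c2.png

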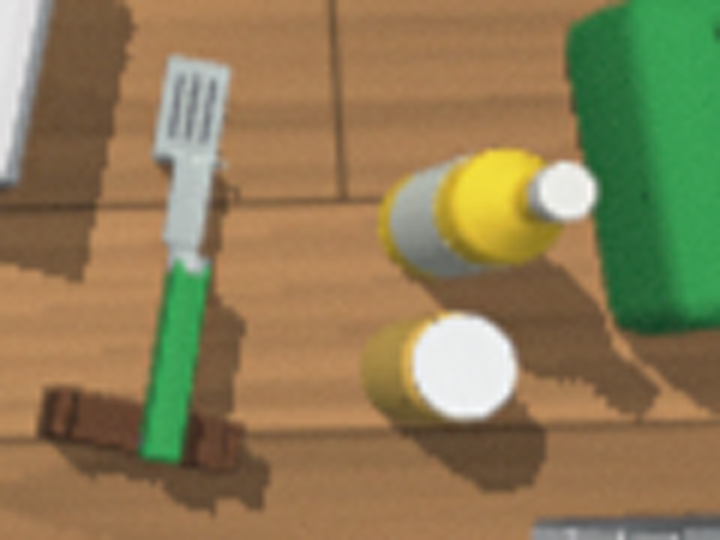

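View pics/c3.png

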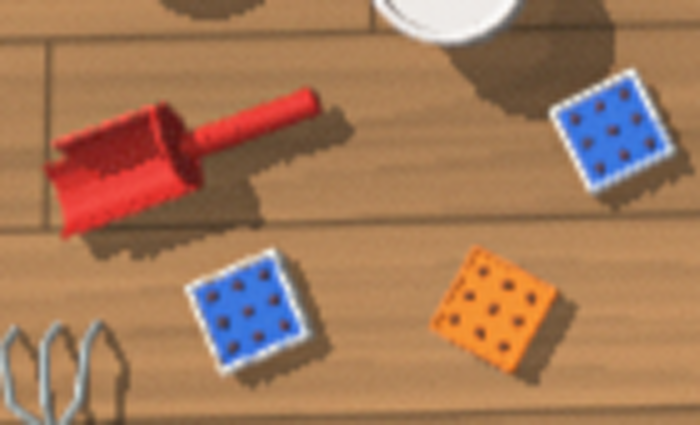

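View pics/c4.png

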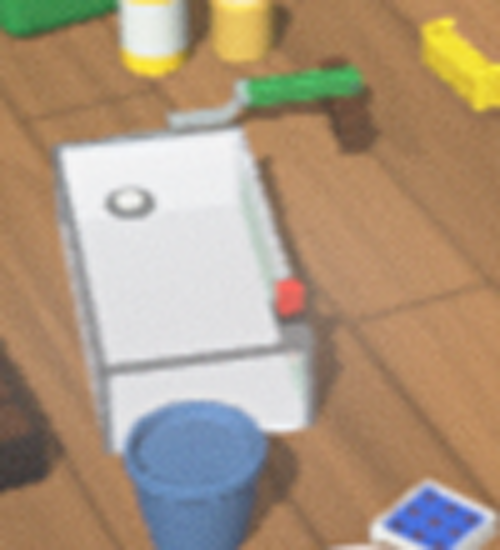

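```bash
python3 - <<'E'
from h import *
from scipy.optimize import least_squares
t=load("pics/raw_top0.png");s=load("pics/raw_side0.png")
px=lambda l,x0,y0,f:(np.array(l)+.5)/f-.5+[x0,y0]
# box
c=px([(110,47),(669,170),(611,452),(43,330)],235,100,6)
B=np.array([(.085,.168,.084),(.085,-.168,.084),(-.085,-.168,.084),(-.085,.168,.084)])
print(back("top",c,.084))
r=least_squares(lambda p:(proj("top",pose(*p,B))-c).ravel(),[.55,0,-.2]);print("box",r.x,r.fun.round(2)); b=r.x
W=[B[[0,1,2,3,0]],B[[0,1,2,3,0]]*[1,1,0]]
kb=px([(117,313)],235,100,6);print("knob",back("top",kb,.105+.006))
# plates
hsv=cv2.cvtColor(t,cv2.COLOR_RGB2HSV)
m=cv2.inRange(hsv,(105,120,100),(125,255,255)); m=cv2.morphologyEx(m,cv2.MORPH_CLOSE,np.ones((3,3)))
cs,_=cv2.findContours(m,0,2)
pl=[]
for k in cs:
    if cv2.contourArea(k)>120:
        (cx,cy),wh,a=cv2.minAreaRect(k); p=back("top",[(cx,cy)],.015)[0]; 
        bx=back("top",cv2.boxPoints(((cx,cy),wh,a)),.015); e=bx[1]-bx[0]
        print("blue",cx,cy,wh,p,np.degrees(np.arctan2(e[1],e[0]))%90)
        if abs(wh[0]-wh[1])<6 and 14<wh[0]<24:pl.append((p[0],p[1],np.arctan2(e[1],e[0])%(np.pi/2)))
sq=np.array([(1,1,0),(1,-1,0),(-1,-1,0),(-1,1,0),(1,1,0)])*.034
segT=[];segS=[]
for w in W:
    segT.append((proj("top",pose(*b,w)),(0,255,255)));segS.append((proj("side",pose(*b,w)),(0,255,255)))
for p in pl:
  for z in(0,.019):
    segT.append((proj("top",pose(*p,sq+[0,0,z])),(0,255,0)));segS.append((proj("side",pose(*p,sq+[0,0,z])),(0,255,0)))
crop(t,235,100,355,180,6,"pics/d1.png",segT)
crop(t,75,140,215,225,5,"pics/d3.png",segT)
crop(s,165,135,265,245,5,"pics/d4.png",segS)
crop(s,235,225,335,290,7,"pics/d5.png")
crop(s,235,225,335,290,7,"pics/d6.png",segS)
E
```

```text
[[ 0.79549535 -0.02189876  0.084     ]
 [ 0.71532458 -0.34450601  0.084     ]
 [ 0.55131081 -0.30347726  0.084     ]
 [ 0.62960667  0.02070402  0.084     ]]
box [ 0.67295571 -0.16228081 -0.24188274] [-0.68 -0.05  0.36  0.02  0.46  0.31 -0.15 -0.3 ]
knob [[ 0.63315451 -0.02165866  0.111     ]]
blue 124.10343170166016 201.75860595703125 (15.969799041748047, 16.341190338134766) [0.48058974 0.44913085 0.015     ] 20.8046906902414
blue 197.00003051757812 165.50003051757812 (15.205260276794434, 15.652474403381348) [0.606384   0.18559525 0.015     ] 25.694431280924434
blue 218.2692108154297 117.65383911132812 (23.574758529663086, 28.012361526489258) [0.78248402 0.10544158 0.015     ] 33.23135469503797
```

View pics/d1.png

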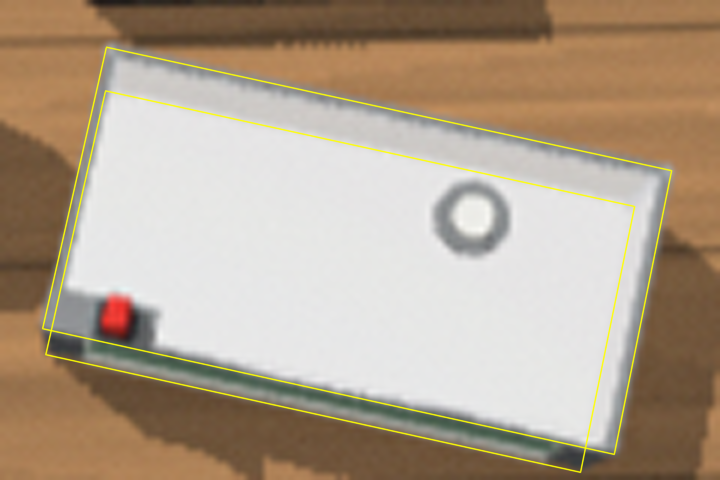

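View pics/d3.png

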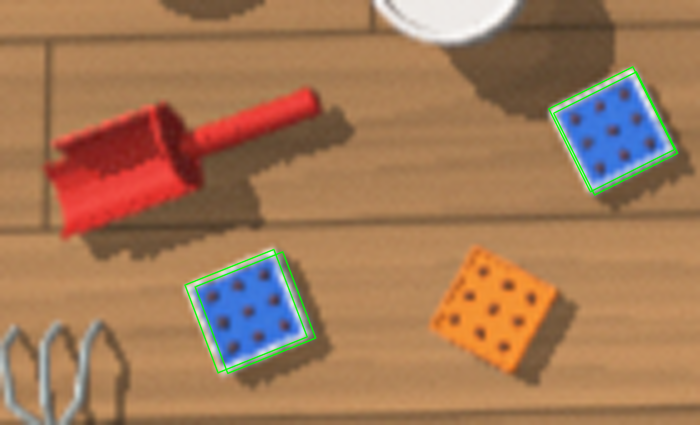

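View pics/d4.png

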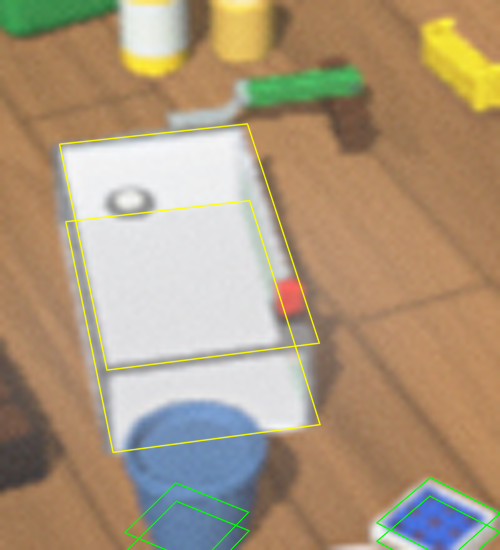

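View pics/d5.png

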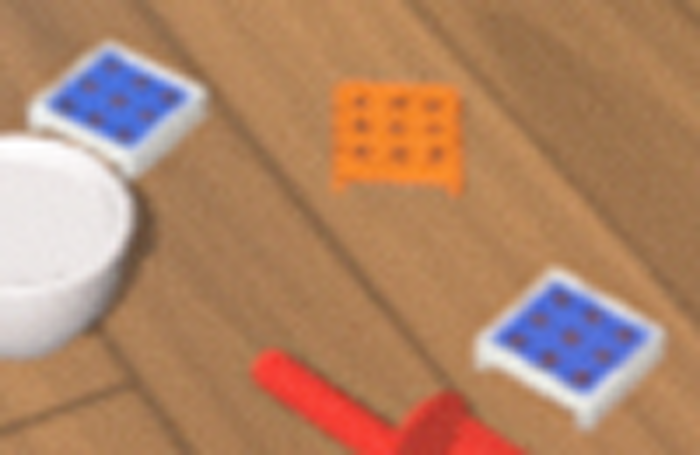

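View pics/d6.png

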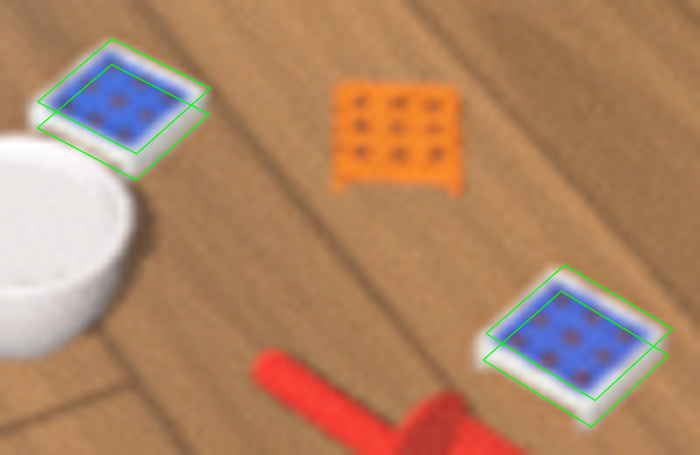

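```bash
python3 - <<'E'
from h import *
t=load("pics/raw_top0.png");s=load("pics/raw_side0.png")
b=[ 0.67295571,-0.16228081,-0.24188274]
fl=np.array([(-.085,.145,0),(-.085,.145,.072),(-.085,-.145,.072),(-.085,-.145,0)])
kn=np.array([(1,1,1),(1,-1,1),(-1,-1,1),(-1,1,1),(1,1,1),(1,1,-1),(1,-1,-1),(-1,-1,-1),(-1,1,-1),(1,1,-1)])*[.01,.007,.014]
K=back("top",[(254.1,151.9)],.119)[0]
kb=np.array([K[0]-b[0],K[1]-b[1]]);c,sn=np.cos(b[2]),np.sin(b[2]);kb=[c*kb[0]+sn*kb[1],-sn*kb[0]+c*kb[1]];print("knob in box",kb)
print(K)
segS=[(proj("side",pose(*b,fl)),(0,0,255)),(proj("side",pose(*b,kn+[kb[0],kb[1],.105])),(255,0,0))]
segT=[(proj("top",pose(*b,fl)),(0,0,255)),(proj("top",pose(*b,kn+[kb[0],kb[1],.105])),(255,0,0))]
crop(s,200,180,240,225,15,"pics/e1.png",segS)
crop(t,235,140,275,165,16,"pics/e2.png",segT)
crop(t,355,150,385,215,9,"pics/e3.png")
crop(s,195,140,245,170,14,"pics/e4.png")
E
```

```text
knob in box [np.float64(-0.07439422729031504), np.float64(0.12657715211934167)]
[ 0.63104634 -0.02156876  0.119     ]
```

View pics/e1.png

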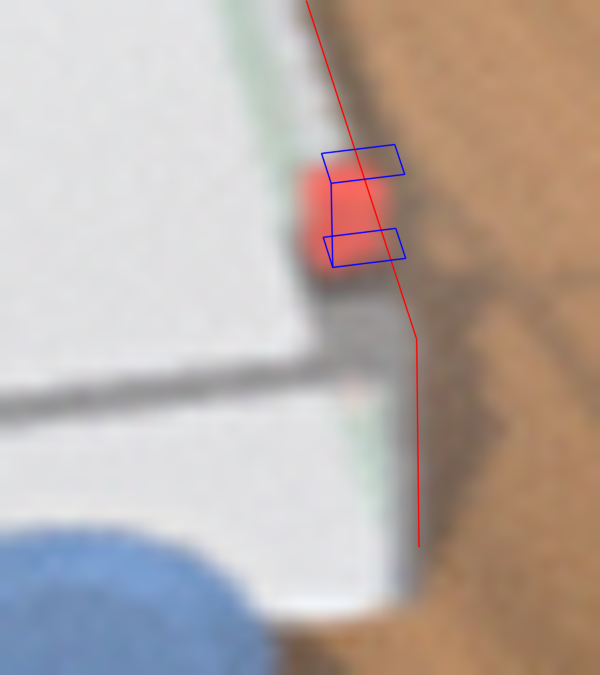

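View pics/e2.png

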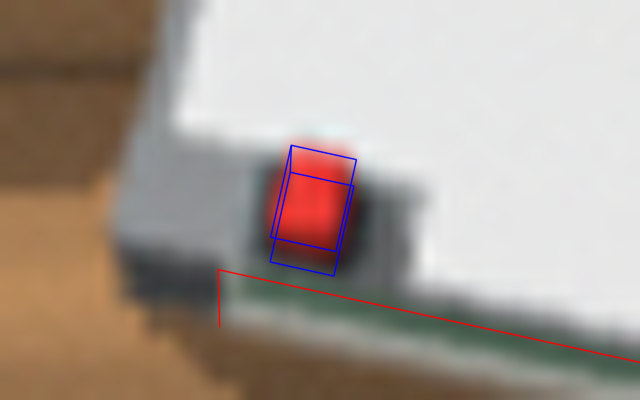

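View pics/e3.png

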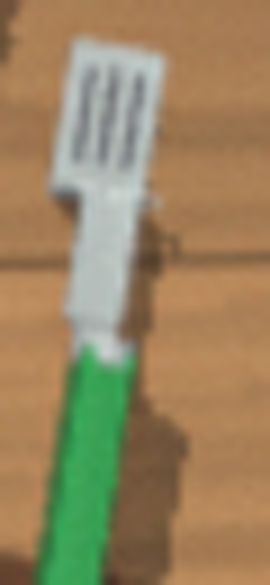

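View pics/e4.png

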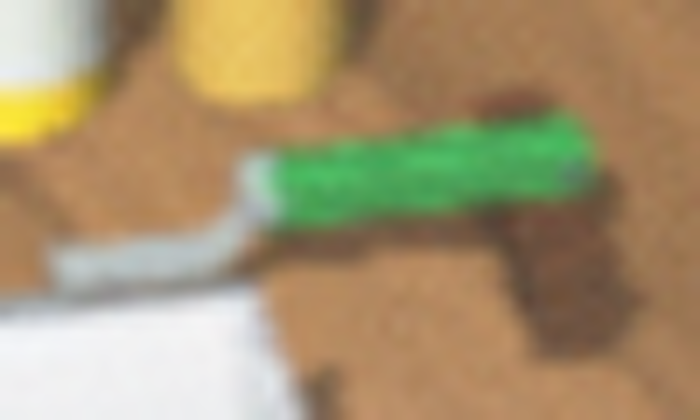

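```bash
cat >> h.py <<'E'
def yaw(q):
    w,x,y,z=q; return np.arctan2(2*(x*y+w*z),1-2*(y*y+z*z))
def delta(p,psi_deg=None,frm=None):
    """tool-axes shift to world p from present pose, AFTER turning to yaw psi (deg, tool x dir)"""
    s=manip.get_state(); q=s['ee_rot']; y0=yaw(q); y1=y0 if psi_deg is None else np.radians(psi_deg)
    t=-((y1-y0+np.pi)%(2*np.pi)-np.pi)
    d=np.asarray(p)-(s['position'] if frm is None else frm)
    X=np.array([np.cos(y1),np.sin(y1),0]);Z=np.array([0,0,-1.]);Y=np.cross(Z,X)
    print("turn",round(t,4),"shift",np.round([d@X,d@Y,d@Z],4))
def st():
    s=manip.get_state(); print("t",round(float(s['clock']),2),"p",s['position'].round(4),"yaw",np.degrees(yaw(s['ee_rot'])).round(2),"q",s['ee_rot'].round(4),"F",s['contact_force'].round(1),"M",s['moment'].round(2),"w",round(float(s['width']),4),"q",s['qpos'].round(2))
def snap(tag):
    out=[]
    for n in("side","top"):
        im=manip.get_image(n); cv2.imwrite(f"pics/raw_{n}{tag}.png",im[:,:,::-1]); out.append(im)
    return out
E
python3 -c "
from h import *
st();delta([.633,-.022,.2],76.1)"
```

```text
t 0.1 p [0.2092 0.5351 0.2305] yaw 68.64 q [ 4.000e-04  8.259e-01  5.638e-01 -7.000e-04] F [ 0.5  0.8 -1.1] M [-0.01 -0.02 -0.01] w 0.0854 q [ 1.08  0.28  1.51 -0.    1.36 -0.12]
turn -0.1302 shift [-0.4389  0.5452  0.0305]
```

Call:
{"api": "send_rows", "payload": {
  "increments": [
    [1, -0.014, 0.017, 0, -0.065],
    [1, -0.028, 0.034, 0, -0.065],
    [1, -0.028, 0.035, 0, 0],
    [1, -0.028, 0.035, 0, 0],
    [1, -0.028, 0.035, 0, 0],
    [1, -0.028, 0.035, 0, 0],
    [1, -0.028, 0.035, 0, 0],
    [1, -0.028, 0.035, 0, 0]
  ]
}}

```text
clock: 1.1
position: [0.408, 0.2644, 0.231]
ee_rot: [-0.0, 0.788, 0.616, -0.0]
contact_force: [0.3, 0.7, 0.9]
width: 0.085
```

Call:
{"api": "send_rows", "payload": {
  "increments": [
    [0.6, -0.028, 0.035, 0, 0],
    [0.6, -0.028, 0.035, 0, 0],
    [0.6, -0.028, 0.035, 0, 0],
    [0.6, -0.028, 0.035, 0.01, 0],
    [0.6, -0.028, 0.035, 0.01, 0],
    [0.6, -0.028, 0.035, 0.01, 0],
    [0.6, -0.014, 0.017, 0, 0],
    [0.6, 0, 0, 0, 0]
  ]
}}

```text
clock: 2.1
position: [0.5845, 0.0339, 0.201]
ee_rot: [-0.0, 0.788, 0.616, -0.0]
contact_force: [0.2, 0.8, -0.8]
width: 0.0509
```

```bash
python3 - <<'E'
from h import *
st();delta([.633,-.022,.2],76.1)
s,t=snap(1); S=manip.get_state();p=S['position'];
def cr(c):return [c-[4,0],c+[4,0],c,c-[0,4],c+[0,4]]
y=yaw(S['ee_rot']);X=np.array([np.cos(y),np.sin(y),0]);h=S['width']/2
sg=lambda n:[(cr(proj(n,p)[0]),(0,255,255)),(proj(n,[p-h*X,p+h*X]),(255,0,255))]
c=proj("side",p)[0].astype(int);crop(s,c[0]-30,c[1]-35,c[0]+30,c[1]+25,10,"pics/f1.png",sg("side"))
c=proj("top",p)[0].astype(int);crop(t,c[0]-30,c[1]-25,c[0]+30,c[1]+25,10,"pics/f2.png",sg("top"))
E
```

```text
t 2.1 p [0.5845 0.0339 0.201 ] yaw 75.98 q [-5.000e-04  7.881e-01  6.155e-01 -1.000e-04] F [ 0.2  0.8 -0.8] M [ 0.04  0.01 -0.01] w 0.0509 q [-0.06  0.31  1.53  0.    1.3  -1.39]
turn -0.002 shift [-0.0426  0.0605  0.001 ]
```

View pics/f1.png

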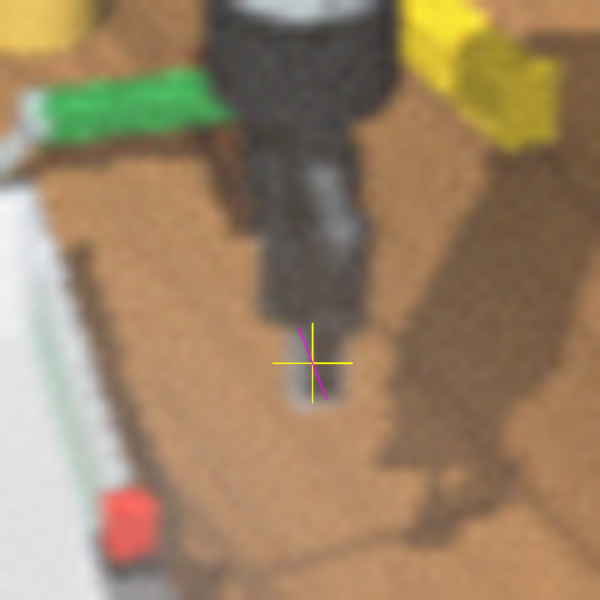

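View pics/f2.png

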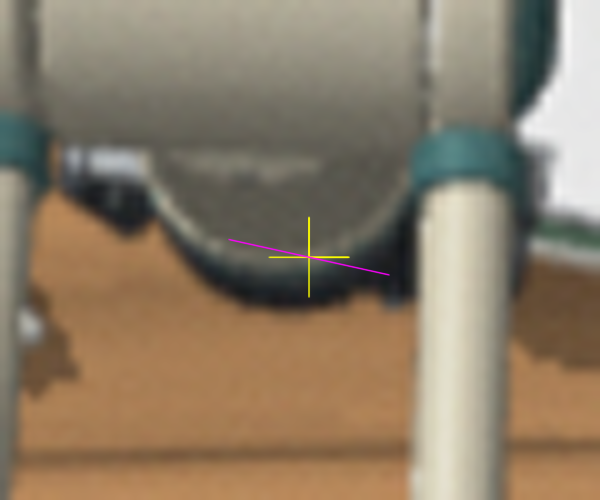

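Call:
{"api": "send_rows", "payload": {
  "increments": [
    [0.6, -0.02, 0.03, 0, 0],
    [0.6, -0.021, 0.028, 0, 0],
    [0.6, 0, 0, 0.03, 0],
    [0.6, 0, 0, 0.03, 0],
    [0.6, 0, 0, 0.025, 0],
    [0.6, 0, 0, 0.015, 0],
    [0.6, 0, 0, 0.005, 0],
    [0.6, 0, 0, 0, 0]
  ],
  "squeeze": 25
}}

```text
clock: 3.2
position: [0.6308, -0.0188, 0.0969]
ee_rot: [0.0, 0.787, 0.616, 0.0]
contact_force: [0.9, 0.8, 0.8]
width: 0.0511
```

```bash
python3 - <<'E'
from h import *
st();delta([.631,-.0216,.096])
s,t=snap(2); S=manip.get_state();p=S['position'];
c=proj("side",p)[0].astype(int);crop(s,c[0]-30,c[1]-35,c[0]+30,c[1]+25,10,"pics/g1.png")
E
```

```text
t 3.2 p [ 0.6308 -0.0188  0.0969] yaw 76.12 q [3.000e-04 7.874e-01 6.165e-01 4.000e-04] F [0.9 0.8 0.8] M [ 0.03  0.   -0.01] w 0.0511 q [-0.14  0.45  1.58  0.    1.11 -1.47]
turn -0.0 shift [-0.0027  0.0009  0.0009]
```

View pics/g1.png

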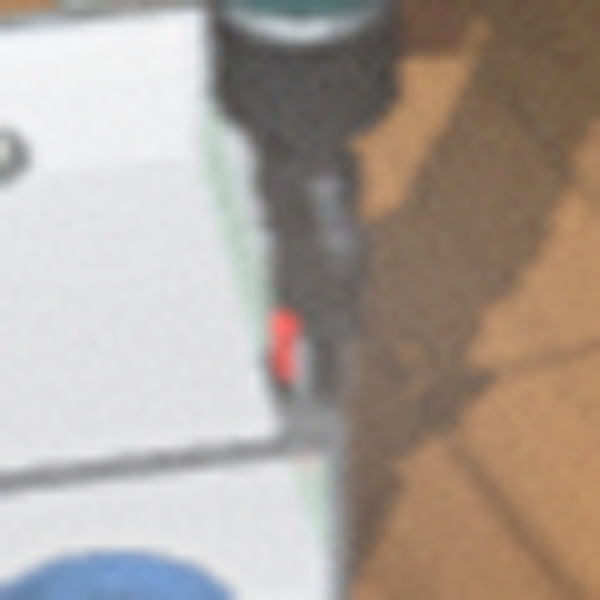

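Call:
{"api": "send_rows", "payload": {
  "increments": [
    [0, -0.002, 0, 0, 0],
    [0, 0, 0, 0, 0],
    [0, 0, 0, 0, 0],
    [0, 0, 0, 0, 0],
    [0, 0, 0, 0, 0],
    [0, 0, 0, 0, 0]
  ],
  "squeeze": 25
}}

```text
clock: 4.05
position: [0.6304, -0.0214, 0.0969]
ee_rot: [0.0, 0.788, 0.616, 0.0]
contact_force: [-0.8, -1.3, 5.9]
width: 0.0133
```

Call:
{"api": "send_rows", "payload": {
  "increments": [
    [0, 0.006, 0, 0, 0],
    [0, 0.007, 0, 0, 0],
    [0, 0.007, 0, 0, 0],
    [0, 0.006, 0, 0, 0],
    [0, 0.002, 0, 0, 0],
    [0, 0, 0, 0, 0]
  ]
}}

```text
clock: 4.8
position: [0.6363, 0.0029, 0.0968]
ee_rot: [0.002, 0.787, 0.617, -0.002]
contact_force: [-2.3, -7.5, 5.2]
width: 0.0131
```

```bash
python3 -c "
from h import *
st();p=manip.get_state()['position'];print((p[:2]-[.6304,-.0214])@[np.cos(1.3287),np.sin(1.3287)])"
```

```text
t 4.8 p [0.6363 0.0029 0.0968] yaw 76.16 q [ 0.002   0.7872  0.6167 -0.0022] F [-2.3 -7.5  5.2] M [-1.26  0.4  -0.04] w 0.0131 q [-0.1   0.46  1.56 -0.01  1.12 -1.43]
0.025018084151004552
```

Call:
{"api": "send_rows", "payload": {
  "increments": [
    [0, 0.002, 0, 0, 0],
    [0, 0.002, 0, 0, 0],
    [0, 0, 0, 0, 0]
  ]
}}

```text
clock: 5.18
position: [0.6364, 0.003, 0.0968]
ee_rot: [0.004, 0.787, 0.617, -0.005]
contact_force: [-4.7, -16.3, 7.0]
width: 0.0135
```

```bash
python3 -c "
from h import *
st();p=manip.get_state()['position'];print((p[:2]-[.6304,-.0214])@[np.cos(1.3287),np.sin(1.3287)])"
```

```text
t 5.17 p [0.6364 0.003  0.0968] yaw 76.19 q [ 0.0038  0.787   0.617  -0.0049] F [ -4.7 -16.3   7. ] M [-2.63  0.74 -0.13] w 0.0135 q [-0.1   0.46  1.56 -0.01  1.12 -1.42]
0.025164849348001752
```

Call:
{"api": "send_rows", "payload": {
  "increments": [
    [0, -0.003, 0, 0, 0],
    [0.3, -0.002, 0, 0, 0],
    [0.5, 0, 0, 0, 0],
    [0.6, 0, 0, 0, 0],
    [0.6, 0, 0, -0.02, 0],
    [0.6, 0, 0, -0.05, 0],
    [0.6, 0, 0, -0.06, 0],
    [0.6, 0, 0, 0, 0]
  ]
}}

```text
clock: 6.18
position: [0.6399, 0.0054, 0.2323]
ee_rot: [0.004, 0.787, 0.617, 0.004]
contact_force: [-0.0, 0.2, -0.3]
width: 0.0515
```

```bash
python3 - <<'E'
from h import *
from scipy.optimize import least_squares
st()
t=load("pics/raw_top0.png")
hsv=cv2.cvtColor(t,cv2.COLOR_RGB2HSV)
m=cv2.inRange(hsv,(50,120,60),(75,255,255)); m[:, :350]=0;m[:,400:]=0;m[:140]=0;m[235:]=0
cs,_=cv2.findContours(m,0,2);k=max(cs,key=cv2.contourArea)
r=cv2.minAreaRect(k);print(r);bp=cv2.boxPoints(r);print(bp)
# handle top face at z .055 ; blade tip corners etc
px=lambda l,x0,y0,f:(np.array(l)+.5)/f-.5+[x0,y0]
tip=px([(75,40),(168,58)],355,150,9); step=px([(52,190),(148,205)],355,150,9)
print("tip",back("top",tip,.0025),"step",back("top",step,.010))
he=[(bp[i]+bp[j])/2 for i,j in((0,1),(1,2),(2,3),(3,0))]
print(back("top",he,.05))
rest=px([(45,387),(40,437),(240,425),(232,468)],335,145,6);print("rest",back("top",rest,.04))
E
```

```text
t 6.17 p [0.6399 0.0054 0.2323] yaw 76.13 q [0.004  0.7873 0.6166 0.0045] F [-0.   0.2 -0.3] M [-0.05  0.03  0.01] w 0.0515 q [-0.1   0.37  1.37  0.    1.4  -1.43]
((363.4496765136719, 205.21478271484375), (6.814512729644775, 32.24070358276367), 8.426968574523926)
[[357.71677 220.66176]
 [362.44162 188.76915]
 [369.1826  189.7678 ]
 [364.45773 221.66042]]
tip [[ 0.63723057 -0.42542318  0.0025    ]
 [ 0.62887772 -0.46331787  0.0025    ]] step [[ 0.57432513 -0.41043952  0.01      ]
 [ 0.56727129 -0.44924923  0.01      ]]
[[ 0.44818452 -0.39067379  0.05      ]
 [ 0.50219964 -0.4136797   0.05      ]
 [ 0.4441066  -0.41424817  0.05      ]
 [ 0.39052361 -0.3913299   0.05      ]]
rest [[ 0.43465598 -0.32921749  0.04      ]
 [ 0.40532916 -0.32492435  0.04      ]
 [ 0.40952151 -0.44333459  0.04      ]
 [ 0.38441038 -0.43726518  0.04      ]]
```

```bash
python3 - <<'E'
from h import *
from scipy.optimize import least_squares
t=load("pics/raw_top0.png");s=load("pics/raw_side0.png")
pts=np.array([(.175,.019),(.175,-.019),(.111,.019),(.111,-.019),(-.075,0),(.045,0)])
W=np.array([(.63723,-.42542),(.62888,-.46332),(.57433,-.41044),(.56727,-.44925),(.39052,-.39133),(.5022,-.41368)])
f=lambda p:(pose(*p,np.c_[pts,np.zeros(6)])[:,:2]-W).ravel()
r=least_squares(f,[.46,-.41,-.2]);print(r.x,np.degrees(r.x[2]),(r.fun*1e3).round(1))
p=r.x;print("grip",p[:2])
R=lambda x0,x1,w,z:np.array([(x0,w,z),(x1,w,z),(x1,-w,z),(x0,-w,z),(x0,w,z)])
M=[R(.111,.175,.019,.0025),R(.057,.111,.011,.024),R(-.075,.045,.011,.055),R(-.075,.045,.011,.033)]
crop(t,345,145,395,230,7,"pics/i1.png",[(proj("top",pose(*p,m)),(0,255,255)) for m in M])
crop(s,190,130,250,175,12,"pics/i2.png",[(proj("side",pose(*p,m))-[1.2,0],(0,255,255)) for m in M])
E
```

```text
[ 0.46183641 -0.40621742 -0.21594655] -12.37282606668324 [-0.4  0.3 -0.2  1.  -0.  -1.  -1.1  0.7 -1.9  1.2  3.6 -2.2]
grip [ 0.46183641 -0.40621742]
```

View pics/i1.png

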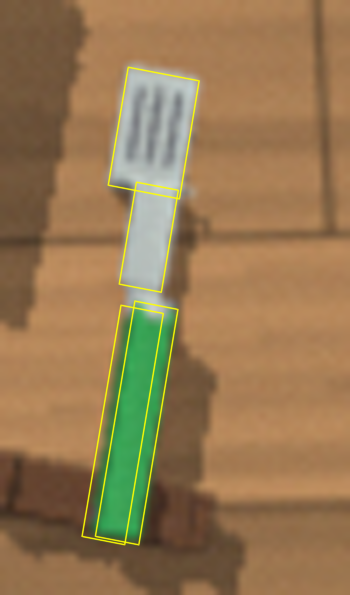

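View pics/i2.png

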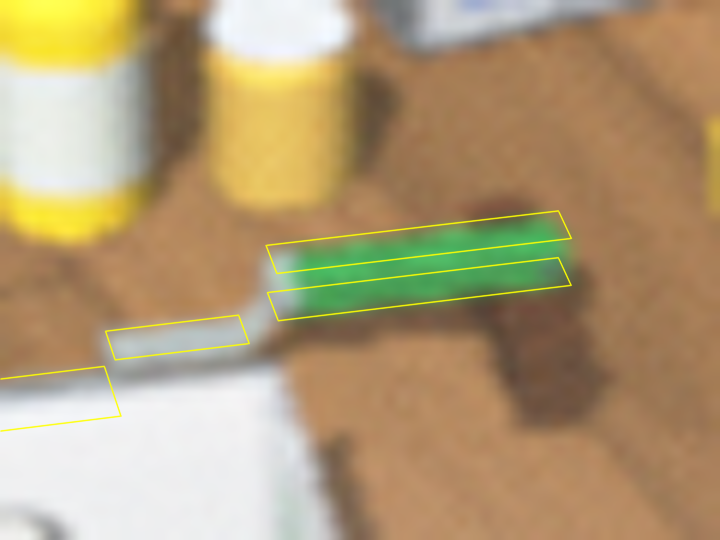

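```bash
python3 -c "
from h import *
delta([.4618,-.4062,.12],77.6)"
```

```text
turn -0.0256 shift [-0.4402 -0.0855  0.1123]
```

Call:
{"api": "send_rows", "payload": {
  "increments": [
    [0.6, -0.03, -0.006, 0, -0.0256],
    [0.8, -0.06, -0.0114, 0, 0],
    [0.8, -0.06, -0.0114, 0, 0],
    [0.8, -0.06, -0.0114, 0, 0],
    [0.8, -0.06, -0.0114, 0.01, 0],
    [0.8, -0.06, -0.0114, 0.02, 0],
    [0.8, -0.06, -0.0114, 0.03, 0],
    [0.8, -0.05, -0.0114, 0.03, 0]
  ]
}}

```text
clock: 7.18
position: [0.4591, -0.401, 0.1377]
ee_rot: [-0.0, 0.78, 0.626, 0.0]
contact_force: [0.6, -0.1, -0.7]
width: 0.068
```

```bash
python3 -c "
from h import *
st();delta([.4618,-.4062,.025],77.6)"
```

```text
t 7.17 p [ 0.4591 -0.401   0.1377] yaw 77.55 q [-1.000e-04  7.796e-01  6.263e-01  2.000e-04] F [ 0.6 -0.1 -0.7] M [ 0.04  0.03 -0.01] w 0.068 q [-0.83  0.39  1.57  0.    1.18 -2.19]
turn -0.0009 shift [-0.0045  0.0038  0.1127]
```

Call:
{"api": "send_rows", "payload": {
  "increments": [
    [0.8, 0, 0, 0.02, 0],
    [0.8, 0, 0, 0.02, 0],
    [0.8, 0, 0, 0.02, 0],
    [0.8, 0, 0, 0, 0],
    [0.8, 0, 0, 0, 0]
  ]
}}

```text
clock: 7.8
position: [0.4602, -0.3996, 0.0793]
ee_rot: [0.0, 0.779, 0.626, 0.0]
contact_force: [-0.1, 0.1, 0.7]
width: 0.0682
```

```bash
python3 -c "
from h import *
st();delta([.4618,-.4062,.025],77.6)"
```

```text
t 7.8 p [ 0.4602 -0.3996  0.0793] yaw 77.58 q [0.000e+00 7.795e-01 6.264e-01 1.000e-04] F [-0.1  0.1  0.7] M [-0.    0.03 -0.07] w 0.0682 q [-0.83  0.44  1.65  0.    1.05 -2.18]
turn -0.0004 shift [-0.0061  0.003   0.0543]
```

Call:
{"api": "send_rows", "payload": {
  "increments": [
    [0.8, -0.006, 0.003, 0, 0],
    [0.8, 0, 0, 0.018, 0],
    [0.8, 0, 0, 0.018, 0],
    [0.8, 0, 0, 0.012, 0],
    [0.8, 0, 0, 0.006, 0],
    [0.8, 0, 0, 0, 0]
  ]
}}

```text
clock: 8.55
position: [0.4616, -0.4063, 0.0252]
ee_rot: [-0.0, 0.78, 0.626, 0.0]
contact_force: [0.1, -1.2, 0.5]
width: 0.0681
```

```bash
python3 - <<'E'
from h import *
st();delta([.4618,-.4062,.025],77.6)
s,t=snap(3);crop(s,185,110,265,175,9,"pics/j1.png")
crop(t,335,145,415,230,7,"pics/j2.png")
E
```

```text
t 8.55 p [ 0.4616 -0.4063  0.0252] yaw 77.56 q [-0.      0.7796  0.6263  0.    ] F [ 0.1 -1.2  0.5] M [-0.01  0.05  0.  ] w 0.0681 q [-0.83  0.51  1.69  0.    0.94 -2.19]
turn -0.0008 shift [0.0001 0.0002 0.0002]
```

View pics/j1.png

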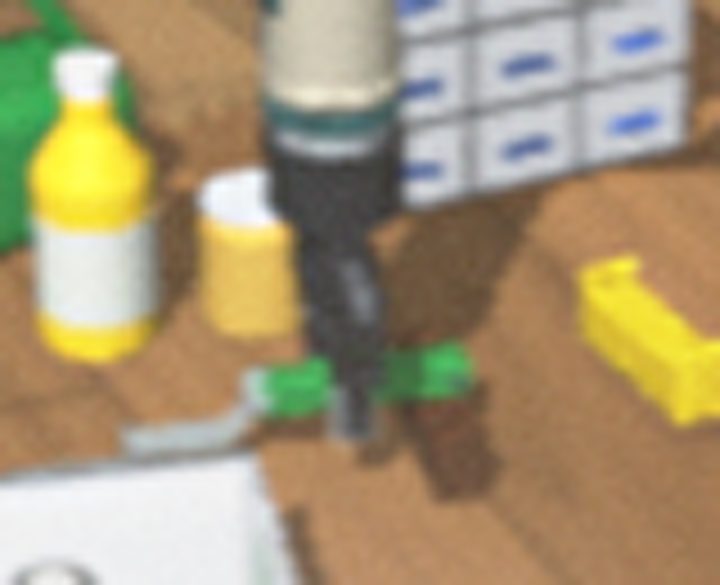

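View pics/j2.png

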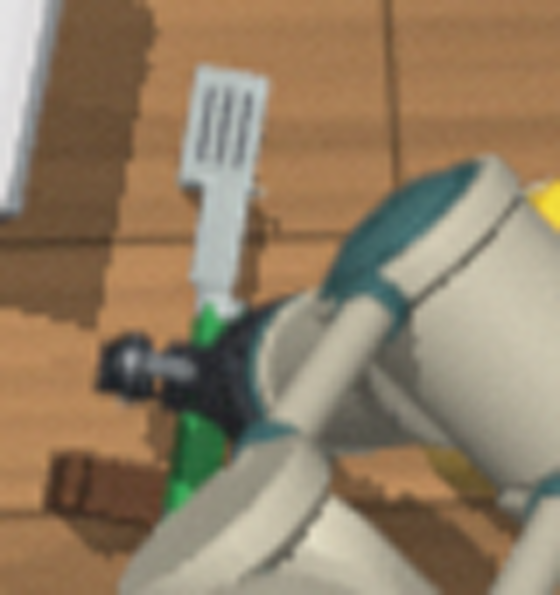

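Fingers straddle the handle (side crop ~(355,400)). Close.

Call:
{"api": "send_rows", "payload": {
  "increments": [
    [0, 0, 0, 0, 0],
    [0, 0, 0, 0, 0],
    [0, 0, 0, 0, 0],
    [0, 0, 0, 0, 0],
    [0, 0, 0, 0, 0],
    [0, 0, 0, 0, 0]
  ],
  "squeeze": 110
}}

```text
clock: 9.4
position: [0.4617, -0.4064, 0.0259]
ee_rot: [0.0, 0.78, 0.626, -0.0]
contact_force: [-0.2, 0.3, 4.6]
width: 0.0203
```

```bash
python3 - <<'E'
from h import *
st()
E
```

```text
t 9.4 p [ 0.4617 -0.4064  0.0259] yaw 77.56 q [ 4.000e-04  7.796e-01  6.263e-01 -0.000e+00] F [-0.2  0.3  4.6] M [ 0.16  0.18 -0.02] w 0.0203 q [-0.83  0.51  1.69 -0.    0.94 -2.19]
```

Call:
{"api": "send_rows", "payload": {
  "increments": [
    [0, 0, 0, -0.005, 0],
    [0, 0, 0, -0.01, 0],
    [0, 0, 0, -0.02, 0],
    [0, 0, 0, -0.025, 0],
    [0, 0, 0, -0.02, 0],
    [0, 0, 0, -0.02, 0],
    [0, 0, 0, -0.01, 0],
    [0, 0, 0, 0, 0]
  ]
}}

```text
clock: 10.4
position: [0.4618, -0.4064, 0.1359]
ee_rot: [0.001, 0.78, 0.626, 0.0]
contact_force: [-0.1, -0.2, -1.9]
width: 0.021
```

```bash
python3 - <<'E'
from h import *
st();S=manip.get_state()
s,t=snap(4);
z=S['position'][2]-.0259
p=[.46184+S['position'][0]-.4617,-.40622+S['position'][1]+.4064,-.21595]
R=lambda x0,x1,w,z:np.array([(x0,w,z),(x1,w,z),(x1,-w,z),(x0,-w,z),(x0,w,z)])
M=[R(.111,.175,.019,.0025+z),R(.057,.111,.011,.024+z),R(-.075,.045,.011,.055+z),R(-.075,.045,.011,.033+z)]
crop(t,335,135,415,220,7,"pics/k2.png",[(proj("top",pose(*p,m)),(0,255,255)) for m in M])
crop(s,185,95,265,160,9,"pics/k1.png",[(proj("side",pose(*p,m))-[1.2,0],(0,255,255)) for m in M])
E
```

```text
t 10.4 p [ 0.4618 -0.4064  0.1359] yaw 77.56 q [6.000e-04 7.796e-01 6.263e-01 1.000e-04] F [-0.1 -0.2 -1.9] M [-0.02  0.08 -0.03] w 0.021 q [-0.83  0.4   1.56  0.    1.18 -2.19]
```

View pics/k1.png

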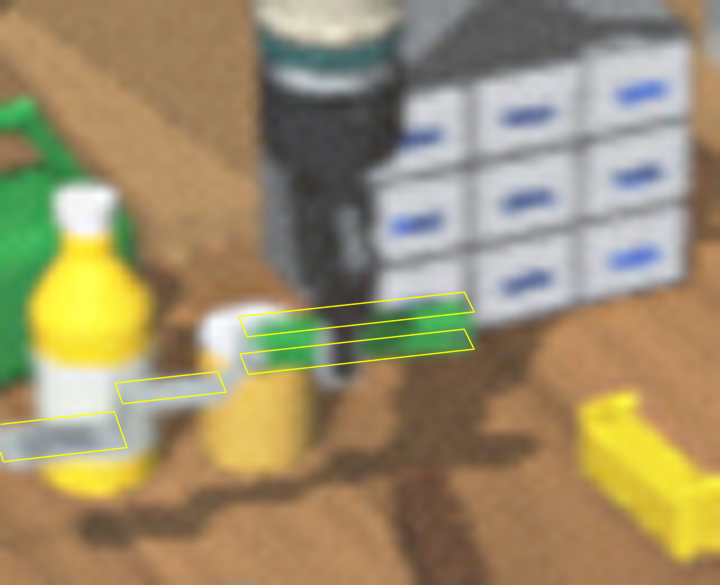

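View pics/k2.png

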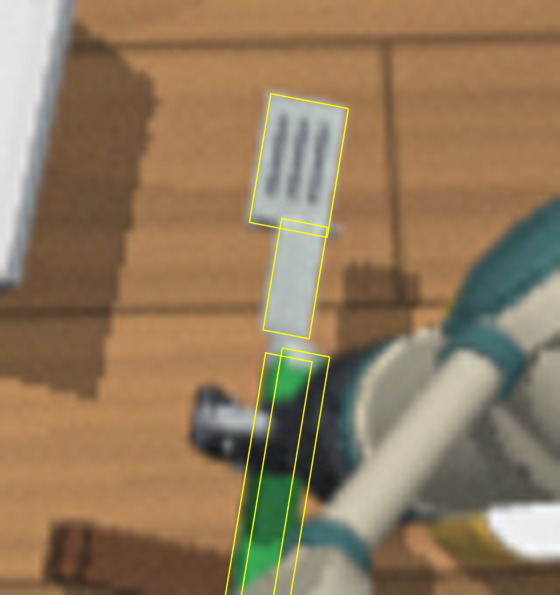

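```bash
cat >> h.py <<'E'
def plates(t):
    hsv=cv2.cvtColor(t,cv2.COLOR_RGB2HSV)
    m=cv2.inRange(hsv,(105,120,100),(125,255,255)); m=cv2.morphologyEx(m,cv2.MORPH_CLOSE,np.ones((3,3)))
    for k in cv2.findContours(m,0,2)[0]:
        (cx,cy),wh,a=cv2.minAreaRect(k)
        if abs(wh[0]-wh[1])<6 and 10<wh[0]<24:
            bx=back("top",cv2.boxPoints(((cx,cy),wh,a)),.015); e=bx[1]-bx[0]
            print("plate",back("top",[(cx,cy)],.015)[0].round(4),np.degrees(np.arctan2(e[1],e[0])).round(1)%90,np.round(wh,1))
E
python3 - <<'E'
from h import *
plates(load("pics/raw_top4.png"))
s=load("pics/raw_side4.png")
crop(s,235,225,275,255,17,"pics/l1.png")
E
```

```text
plate [0.4806 0.4491 0.015 ] 20.799999999999997 [16.  16.3]
plate [0.6064 0.1856 0.015 ] 25.700000000000003 [15.2 15.7]
plate [0.7841 0.0992 0.015 ] 79.1 [22.7 27. ]
```

View pics/l1.png

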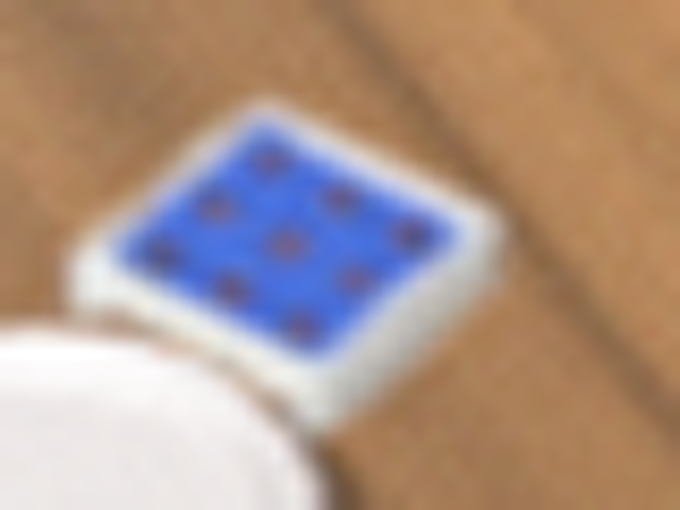

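```bash
python3 -c "
from h import *
delta([.382,.0776,.136]);delta([.382,.0776,.136],115.6)"
```

```text
turn -0.0 shift [ 0.455  -0.1814 -0.0014]
turn -0.664 shift [ 0.4701  0.1375 -0.0014]
```

Call:
{"api": "send_rows", "payload": {
  "increments": [
    [0, 0, -0.02, -0.01, 0],
    [0, 0.01, -0.04, -0.015, 0],
    [0, 0.02, -0.04, -0.015, 0],
    [0, 0.03, -0.04, -0.015, 0],
    [0, 0.04, -0.025, -0.005, 0],
    [0, 0.04, -0.0164, 0, 0],
    [0, 0.04, 0, 0, 0],
    [0, 0.045, 0, 0, 0]
  ]
}}

```text
clock: 11.5
position: [0.3314, -0.1461, 0.1954]
ee_rot: [0.0, 0.78, 0.626, -0.0]
contact_force: [0.3, 1.0, -2.3]
width: 0.0203
```

Call:
{"api": "send_rows", "payload": {
  "increments": [
    [0, 0.045, 0, 0, 0],
    [0, 0.045, 0, 0, 0],
    [0, 0.045, 0, 0, 0],
    [0, 0.045, 0, 0, 0],
    [0, 0.03, 0, 0, 0],
    [0, 0.02, 0, 0, -0.1],
    [0, 0, 0, 0, -0.16],
    [0, 0, 0, 0, -0.16]
  ]
}}

```text
clock: 12.5
position: [0.3809, 0.0771, 0.1951]
ee_rot: [-0.0, 0.63, 0.777, -0.001]
contact_force: [-0.3, -0.0, -1.3]
width: 0.0206
```

Call:
{"api": "send_rows", "payload": {
  "increments": [
    [0, 0, 0, 0.02, -0.16],
    [0, 0, 0, 0.02, -0.084],
    [0, 0, 0, 0.02, 0],
    [0, 0, 0, 0, 0],
    [0, 0, 0, 0, 0]
  ]
}}

```text
clock: 13.12
position: [0.3824, 0.077, 0.1359]
ee_rot: [0.0, 0.533, 0.846, 0.0]
contact_force: [1.3, -0.6, -1.8]
width: 0.0203
```

```bash
python3 - <<'E'
from h import *
st();delta([.382,.0776,.0284],115.6)
s,t=snap(5);plates(t)
E
```

```text
t 13.12 p [0.3824 0.077  0.1359] yaw 115.58 q [3.000e-04 5.330e-01 8.461e-01 2.000e-04] F [ 1.3 -0.6 -1.8] M [-0.05  0.02  0.01] w 0.0203 q [ 0.02  0.08  2.02 -0.    1.04 -2.  ]
turn -0.0003 shift [ 8.000e-04 -1.000e-04  1.075e-01]
plate [0.4806 0.4491 0.015 ] 20.799999999999997 [16.  16.3]
plate [0.6064 0.1856 0.015 ] 25.700000000000003 [15.2 15.7]
plate [0.7821 0.1029 0.015 ] 40.8 [23.6 27.9]
```

Call:
{"api": "send_rows", "payload": {
  "increments": [
    [0, 0.001, 0, 0.02, 0],
    [0, 0, 0, 0.03, 0],
    [0, 0, 0, 0.025, 0],
    [0, 0, 0, 0.015, 0],
    [0, 0, 0, 0.01, 0],
    [0, 0, 0, 0.006, 0],
    [0, 0, 0, 0, 0]
  ]
}}

```text
clock: 14.1
position: [0.3822, 0.0781, 0.0294]
ee_rot: [0.0, 0.533, 0.846, 0.0]
contact_force: [0.8, 1.2, -1.5]
width: 0.0203
```

```bash
cat >> h.py <<'E'
def spat():
    S=manip.get_state();p=S['position'];a=yaw(S['ee_rot'])-np.radians(89.93)
    return [p[0]+.0001,p[1]+.0002,a],p[2]-.0259
R_=lambda x0,x1,w,z:np.array([(x0,w,z),(x1,w,z),(x1,-w,z),(x0,-w,z),(x0,w,z)])
def model(n,off=(0,0)):
    q,z=spat(); return [(proj(n,pose(*q,m+[0,0,z]))+off,(0,255,255)) for m in [R_(.111,.175,.019,.0025),R_(.057,.111,.011,.024),R_(-.075,.045,.011,.055)]]
E
python3 - <<'E'
from h import *
st();s,t=snap(6)
crop(t,170,145,240,215,9,"pics/m2.png",model("top"))
crop(s,220,190,310,260,8,"pics/m1.png",model("side",[-1.2,0]))
E
```

```text
t 14.1 p [0.3822 0.0781 0.0294] yaw 115.6 q [1.000e-04 5.329e-01 8.462e-01 1.000e-04] F [ 0.8  1.2 -1.5] M [-0.02  0.04  0.04] w 0.0203 q [ 0.02  0.24  2.18  0.    0.73 -1.99]
```

View pics/m1.png

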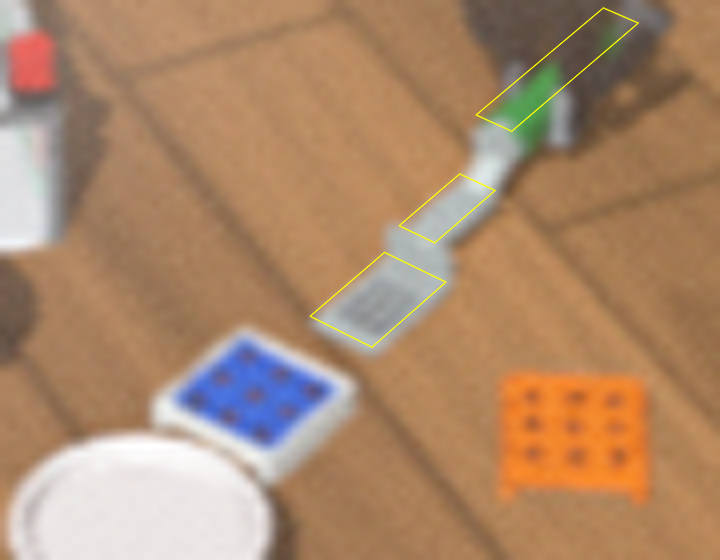

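View pics/m2.png

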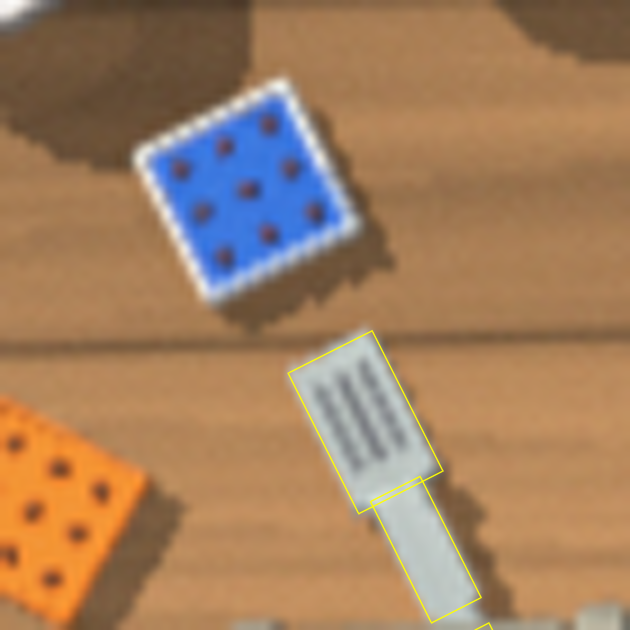

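Call:
{"api": "send_rows", "payload": {
  "increments": [
    [0, 0, 0.01, 0, 0],
    [0, 0, 0.018, 0, 0],
    [0, 0, 0.018, 0, 0],
    [0, 0, 0.018, 0, 0],
    [0, 0, 0.018, 0, 0],
    [0, 0, 0.012, 0, 0],
    [0, 0, 0.006, 0, 0],
    [0, 0, 0, 0, 0]
  ]
}}

```text
clock: 15.2
position: [0.4722, 0.1214, 0.0291]
ee_rot: [-0.0, 0.533, 0.846, -0.0]
contact_force: [-0.3, -0.1, -1.6]
width: 0.0205
```

```bash
python3 - <<'E'
from h import *
st();s,t=snap(7);plates(t)
q,z=spat();c,n=np.cos(q[2]),np.sin(q[2]);d=np.array([.6064-q[0],.1856-q[1]]);print(c*d[0]+n*d[1],-n*d[0]+c*d[1])
crop(t,170,145,240,215,9,"pics/n2.png",model("top"))
crop(s,220,190,310,260,8,"pics/n1.png")
E
```

```text
t 15.2 p [0.4722 0.1214 0.0291] yaw 115.61 q [-2.000e-04  5.328e-01  8.463e-01 -2.000e-04] F [-0.3 -0.1 -1.6] M [-0.05  0.11  0.  ] w 0.0205 q [ 0.11  0.35  1.97  0.    0.81 -1.91]
plate [0.4806 0.4491 0.015 ] 20.799999999999997 [16.  16.3]
plate [0.6064 0.1856 0.015 ] 25.700000000000003 [15.2 15.7]
plate [0.783  0.1027 0.015 ] 44.7 [23.3 27.6]
0.14946996241139973 -0.0005461962961175529
```

View pics/n1.png

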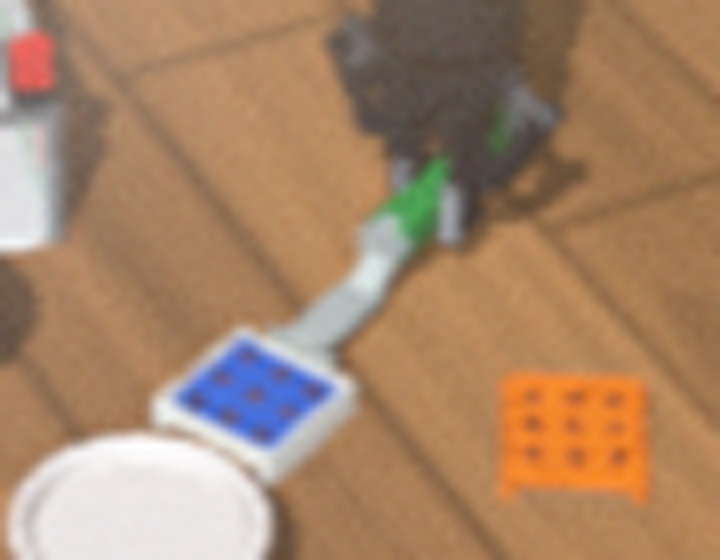

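View pics/n2.png

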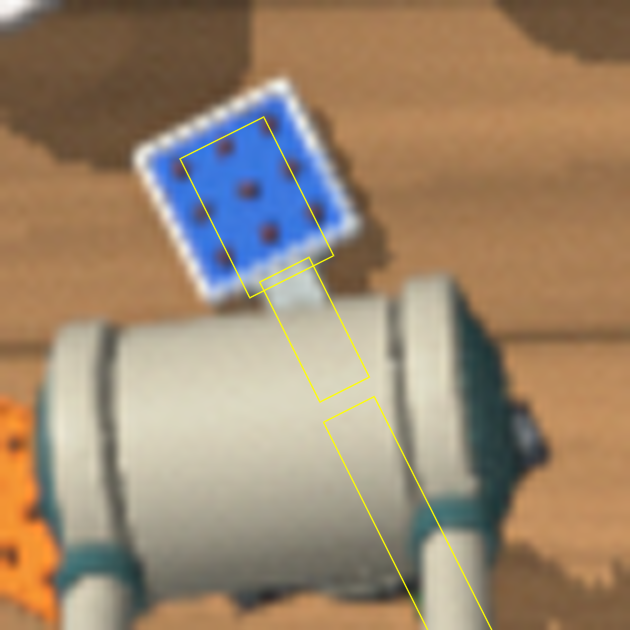

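Call:
{"api": "send_rows", "payload": {
  "increments": [
    [0, 0, 0.003, 0, 0],
    [0, 0, 0.002, 0, 0],
    [0, 0, 0.001, 0, 0],
    [0, 0, 0, -0.002, 0],
    [0, 0, 0, -0.004, 0],
    [0, 0, 0, -0.004, 0],
    [0, 0, 0, -0.003, 0],
    [0, 0, 0, 0, 0]
  ]
}}

```text
clock: 16.3
position: [0.4778, 0.1239, 0.0426]
ee_rot: [0.0, 0.533, 0.846, 0.0]
contact_force: [0.3, -0.1, -2.6]
width: 0.0205
```

```bash
python3 - <<'E'
from h import *
st();s,t=snap(8);plates(t)
q,z=spat();print(z);c,n=np.cos(q[2]),np.sin(q[2]);d=np.array([.6064-q[0],.1856-q[1]]);print(c*d[0]+n*d[1],-n*d[0]+c*d[1])
crop(s,220,190,310,260,8,"pics/o1.png")
E
```

```text
t 16.3 p [0.4778 0.1239 0.0426] yaw 115.6 q [3.000e-04 5.329e-01 8.462e-01 2.000e-04] F [ 0.3 -0.1 -2.6] M [-0.12  0.26  0.01] w 0.0205 q [ 0.11  0.34  1.95  0.    0.85 -1.9 ]
plate [0.4806 0.4491 0.015 ] 20.799999999999997 [16.  16.3]
plate [0.6116 0.1899 0.015 ] 25.700000000000003 [15.2 15.7]
plate [0.783  0.1027 0.015 ] 44.7 [23.3 27.6]
0.016412071322150223
0.14265623083614845 -0.0003765199929741045
```

View pics/o1.png

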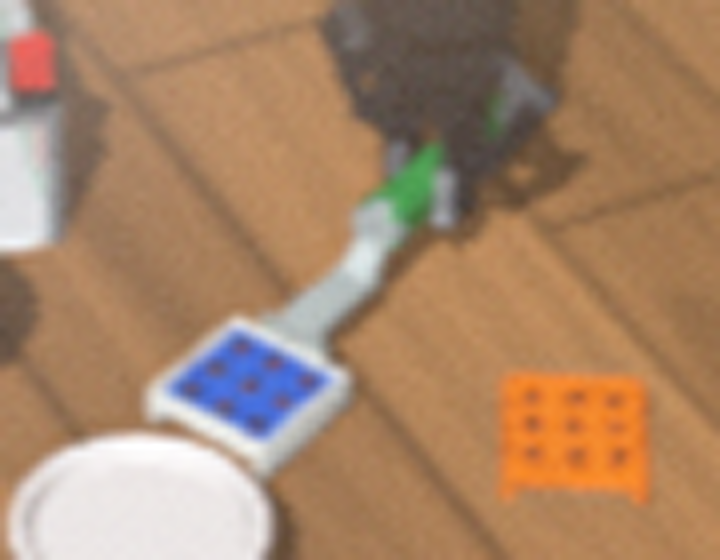

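Call:
{"api": "send_rows", "payload": {
  "increments": [
    [0, 0, 0, -0.006, 0],
    [0, 0, -0.004, -0.01, 0],
    [0, 0, -0.01, -0.01, 0],
    [0, 0, -0.016, -0.01, 0],
    [0, 0, -0.02, -0.006, 0],
    [0, 0, -0.022, 0, 0],
    [0, 0, -0.02, 0, 0],
    [0, 0, -0.012, 0, 0]
  ]
}}

```text
clock: 17.4
position: [0.3818, 0.0784, 0.0843]
ee_rot: [-0.0, 0.533, 0.846, -0.0]
contact_force: [-0.3, 0.4, -3.5]
width: 0.02
```

Call:
{"api": "send_rows", "payload": {
  "increments": [
    [0, 0, -0.006, 0, 0.02],
    [0, 0, 0, 0, 0.06],
    [0, 0, 0, 0, 0.09],
    [0, 0, 0, 0, 0.1],
    [0, 0, 0, 0, 0.1],
    [0, 0, 0, 0, 0.1],
    [0, 0, 0, 0, 0.1],
    [0, 0, 0, 0, 0.07]
  ]
}}

```text
clock: 18.4
position: [0.3791, 0.0765, 0.0843]
ee_rot: [0.0, 0.773, 0.634, 0.0]
contact_force: [0.2, 0.9, -2.5]
width: 0.0201
```

Call:
{"api": "send_rows", "payload": {
  "increments": [
    [0, 0, 0, 0, 0.04],
    [0, 0, 0, 0, 0.01],
    [0, 0, 0, 0, 0],
    [0, 0, 0, 0, 0]
  ]
}}

```text
clock: 18.9
position: [0.3785, 0.0764, 0.0843]
ee_rot: [-0.0, 0.788, 0.616, 0.0]
contact_force: [0.3, 0.3, -2.4]
width: 0.0205
```

```bash
python3 - <<'E'
from h import *
st();s,t=snap(9);plates(t);delta([.3661,-.1535,.041],76.07)
c=proj("side",[.55,.02,.07])[0].astype(int)
crop(s,c[0]-50,c[1]-40,c[0]+50,c[1]+40,7,"pics/p1.png")
E
```

```text
t 18.9 p [0.3785 0.0764 0.0843] yaw 76.08 q [-0.000e+00  7.876e-01  6.162e-01  1.000e-04] F [ 0.3  0.3 -2.4] M [ 0.08  0.22 -0.05] w 0.0205 q [ 0.02  0.14  2.11  0.    0.89 -1.31]
plate [0.4806 0.4491 0.015 ] 20.799999999999997 [16.  16.3]
plate [0.525  0.0418 0.015 ] 76.5 [17.  16.6]
turn 0.0001 shift [-0.2261  0.0434  0.0433]
```

View pics/p1.png

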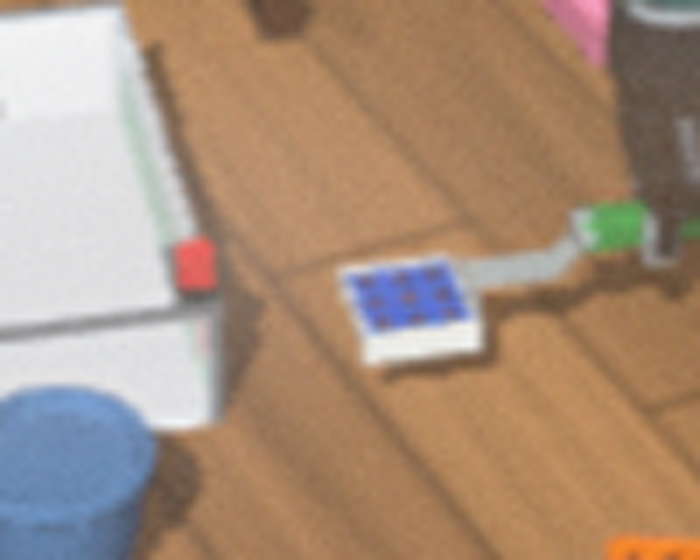

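```bash
python3 - <<'E'
from h import *
print(back("top",np.array([(485,413),(487,430),(535,417),(537,433),(546,398),(548,409),(600,394),(598,408)])/1.5625,.04).round(3))
E
```

```text
[[ 0.245 -0.21   0.04 ]
 [ 0.207 -0.213  0.04 ]
 [ 0.233 -0.321  0.04 ]
 [ 0.198 -0.324  0.04 ]
 [ 0.274 -0.348  0.04 ]
 [ 0.25  -0.351  0.04 ]
 [ 0.28  -0.47   0.04 ]
 [ 0.249 -0.463  0.04 ]]
```

Call:
{"api": "send_rows", "payload": {
  "increments": [
    [0, -0.01, 0, 0, 0],
    [0, -0.022, 0.004, 0.002, 0],
    [0, -0.03, 0.006, 0.006, 0],
    [0, -0.034, 0.007, 0.008, 0],
    [0, -0.034, 0.007, 0.008, 0],
    [0, -0.034, 0.007, 0.008, 0],
    [0, -0.03, 0.006, 0.006, 0],
    [0, -0.02, 0.004, 0.003, 0]
  ]
}}

```text
clock: 20.0
position: [0.3662, -0.1431, 0.0431]
ee_rot: [0.0, 0.788, 0.616, -0.0]
contact_force: [-0.0, 0.7, -3.0]
width: 0.0205
```

Call:
{"api": "send_rows", "payload": {
  "increments": [
    [0, -0.009, 0.002, 0.002, 0],
    [0, -0.003, 0, 0, 0],
    [0, 0, 0, 0, 0],
    [0, 0, 0, 0, 0]
  ]
}}

```text
clock: 20.5
position: [0.3656, -0.1526, 0.0414]
ee_rot: [-0.0, 0.787, 0.617, 0.0]
contact_force: [-0.1, 0.7, -2.4]
width: 0.0202
```

```bash
python3 - <<'E'
from h import *
st();s,t=snap(10);plates(t);delta([.3661,-.1535,.041],76.07)
crop(s,170,140,290,230,6,"pics/q1.png")
b=[ 0.67295571,-0.16228081,-0.24188274]
L=[np.array([(-.085,y,.003),(.08,y,.003)]) for y in(-.145,-.099,-.031,.145)]
crop(t,240,120,360,215,6,"pics/q2.png",model("top")+[(proj("top",pose(*b,l)),(0,0,255)) for l in L])
E
```

```text
t 20.5 p [ 0.3656 -0.1526  0.0414] yaw 76.12 q [-1.000e-04  7.874e-01  6.165e-01  1.000e-04] F [-0.1  0.7 -2.4] M [ 0.07  0.22 -0.06] w 0.0202 q [-0.57  0.23  2.15  0.    0.77 -1.9 ]
plate [0.4806 0.4491 0.015 ] 20.799999999999997 [16.  16.3]
plate [ 0.5079 -0.1902  0.015 ] 76.8 [16.3 16.1]
plate [0.783  0.1027 0.015 ] 44.7 [23.3 27.6]
turn 0.001 shift [-0.0006  0.0005  0.0004]
```

View pics/q1.png

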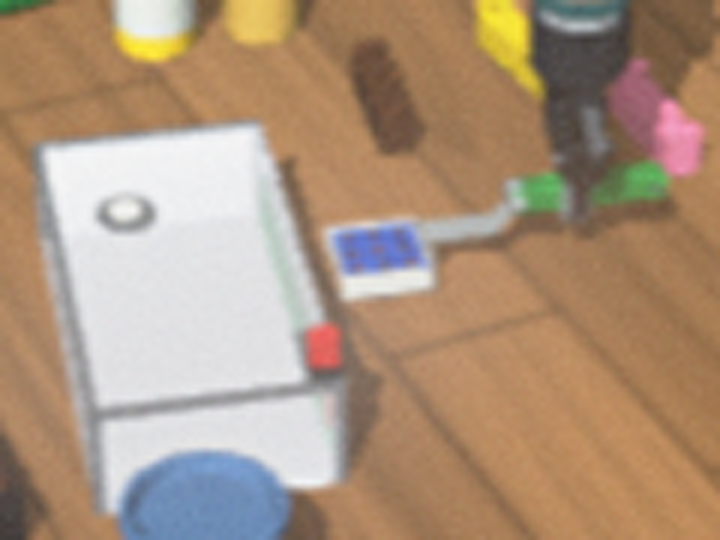

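View pics/q2.png

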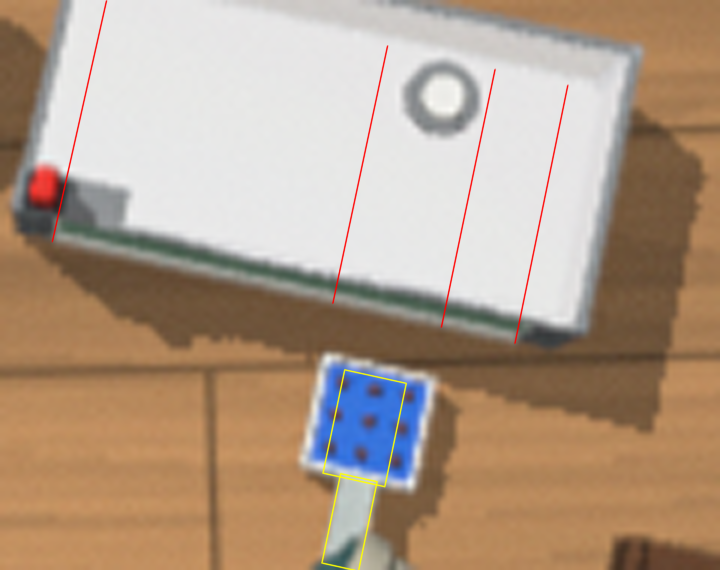

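Call:
{"api": "send_rows", "payload": {
  "increments": [
    [0, 0, 0.008, 0, 0],
    [0, 0, 0.012, 0, 0],
    [0, 0, 0.014, 0, 0],
    [0, 0, 0.014, 0, 0],
    [0, 0, 0.014, 0, 0],
    [0, 0, 0.014, 0, 0],
    [0, 0, 0.008, 0, 0],
    [0, 0, 0, 0, 0]
  ]
}}

```text
clock: 21.6
position: [0.4481, -0.1738, 0.0411]
ee_rot: [0.0, 0.788, 0.616, 0.0]
contact_force: [1.7, -0.7, -6.6]
width: 0.0204
```

```bash
python3 - <<'E'
from h import *
st();s,t=snap(11)
crop(s,170,140,290,230,6,"pics/r1.png")
crop(t,240,120,360,215,6,"pics/r2.png",model("top"))
E
```

```text
t 21.6 p [ 0.4481 -0.1738  0.0411] yaw 76.07 q [2.000e-04 7.876e-01 6.162e-01 2.000e-04] F [ 1.7 -0.7 -6.6] M [ 0.05  0.6  -0.07] w 0.0204 q [-0.52  0.33  1.98  0.    0.84 -1.84]
```

View pics/r1.png

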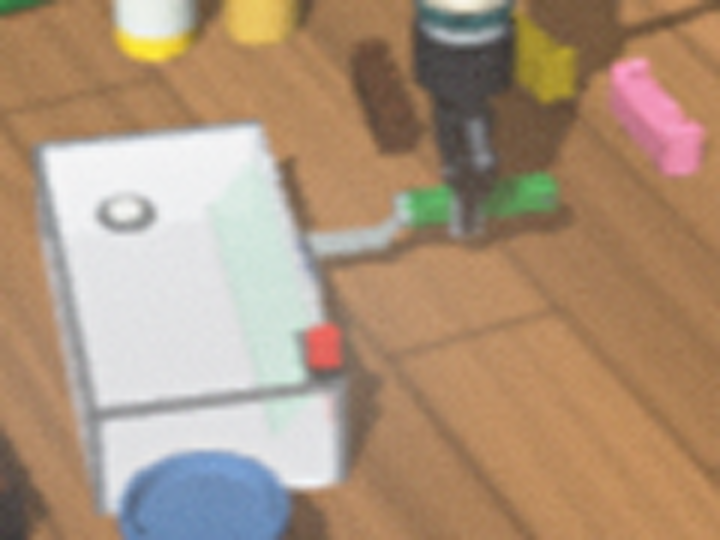

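View pics/r2.png

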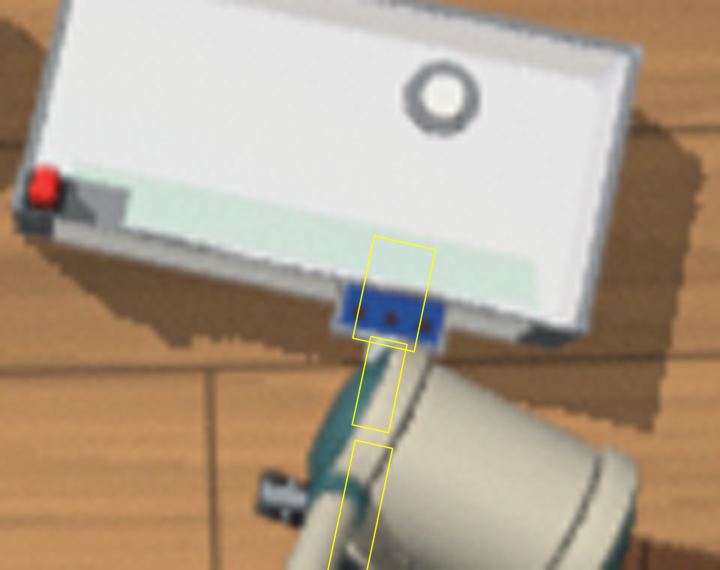

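Call:
{"api": "send_rows", "payload": {
  "increments": [
    [0, 0, 0.008, 0, 0],
    [0, 0, 0.012, 0, 0],
    [0, 0, 0.014, 0, 0],
    [0, 0, 0.014, 0, 0],
    [0, 0, 0.014, 0, 0],
    [0, 0, 0.014, 0, 0],
    [0, 0, 0.008, 0, 0],
    [0, 0, 0, 0, 0]
  ]
}}

```text
clock: 22.7
position: [0.5301, -0.1942, 0.0412]
ee_rot: [0.001, 0.788, 0.616, 0.0]
contact_force: [1.1, 0.1, -4.9]
width: 0.0206
```

```bash
python3 - <<'E'
from h import *
st();s,t=snap(12);delta([.5409,-.1967,.041])
crop(s,170,140,290,230,6,"pics/s1.png")
crop(t,240,100,360,195,6,"pics/s2.png",model("top"))
E
```

```text
t 22.7 p [ 0.5301 -0.1942  0.0412] yaw 76.07 q [8.000e-04 7.876e-01 6.162e-01 5.000e-04] F [ 1.1  0.1 -4.9] M [ 0.05  0.26 -0.08] w 0.0206 q [-0.47  0.43  1.79  0.    0.92 -1.8 ]
turn -0.0 shift [0.0001 0.0122 0.0002]
```

View pics/s1.png

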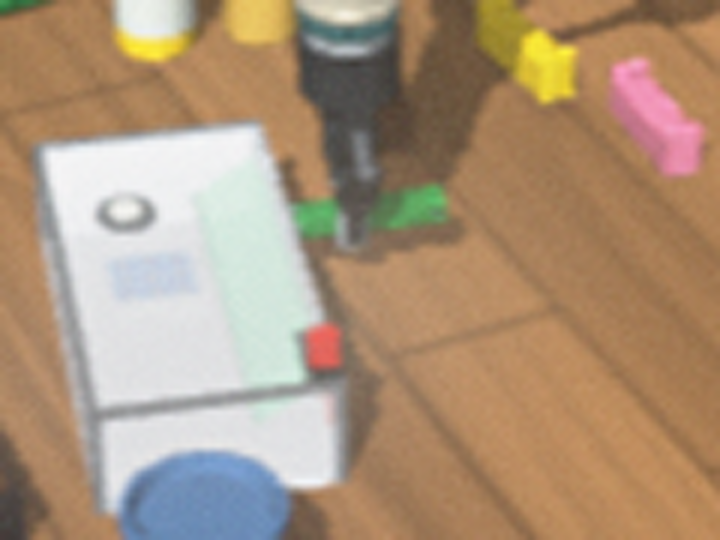

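View pics/s2.png

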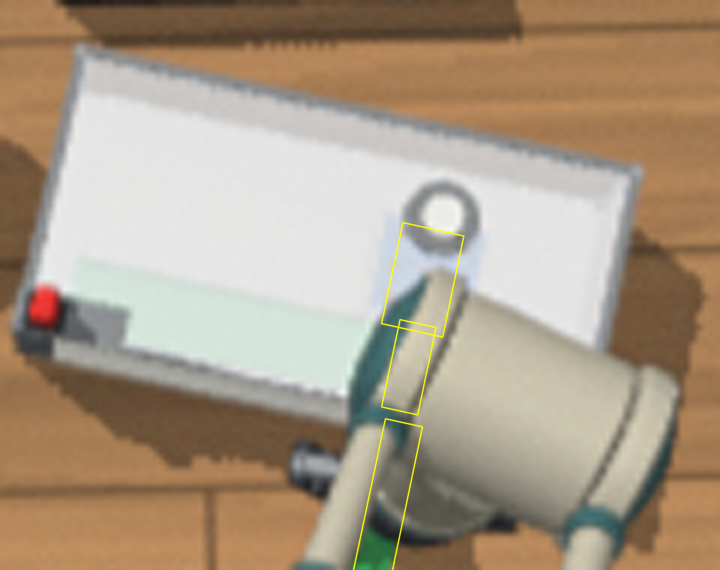

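Call:
{"api": "send_rows", "payload": {
  "increments": [
    [0, 0, 0.006, 0, 0],
    [0, 0, 0.005, 0, 0],
    [0, 0, 0.001, 0.002, 0],
    [0, 0, 0, 0.003, 0],
    [0, 0, 0, 0.002, 0],
    [0, 0, 0, 0.001, 0],
    [0, 0, 0, 0, 0],
    [0, 0, 0, 0, 0]
  ]
}}

```text
clock: 23.8
position: [0.5409, -0.1969, 0.0335]
ee_rot: [0.001, 0.788, 0.616, 0.0]
contact_force: [0.7, -0.2, -3.8]
width: 0.0204
```

```bash
python3 - <<'E'
from h import *
st();delta([.5409,-.1967,.0318])
E
```

```text
t 23.8 p [ 0.5409 -0.1969  0.0335] yaw 76.06 q [5.000e-04 7.877e-01 6.161e-01 3.000e-04] F [ 0.7 -0.2 -3.8] M [ 0.06  0.2  -0.01] w 0.0204 q [-0.47  0.45  1.78  0.    0.91 -1.8 ]
turn -0.0 shift [ 0.0002 -0.0001  0.0017]
```

Call:
{"api": "send_rows", "payload": {
  "increments": [
    [0, 0, 0, 0.0015, 0],
    [0, 0, 0, 0, 0],
    [0, 0, -0.005, 0, 0],
    [0, 0, -0.01, 0, 0],
    [0, 0, -0.012, 0, 0],
    [0, 0, -0.012, 0, 0],
    [0, 0, 0, 0, 0]
  ]
}}

```text
clock: 24.68
position: [0.5, -0.1862, 0.0316]
ee_rot: [-0.002, 0.788, 0.616, -0.001]
contact_force: [-1.7, 0.9, -2.3]
width: 0.0203
```

```bash
python3 - <<'E'
from h import *
st();s,t=snap(13)
crop(s,170,140,250,230,6,"pics/u1.png")
crop(t,240,100,360,195,6,"pics/u2.png",model("top"))
E
```

```text
t 24.68 p [ 0.5    -0.1862  0.0316] yaw 76.06 q [-0.0018  0.7877  0.6161 -0.0009] F [-1.7  0.9 -2.3] M [0.05 0.34 0.05] w 0.0203 q [-0.49  0.41  1.87 -0.    0.87 -1.81]
```

View pics/u1.png

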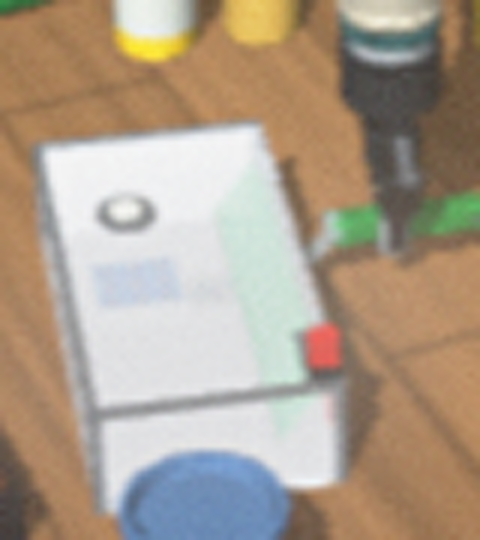

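View pics/u2.png

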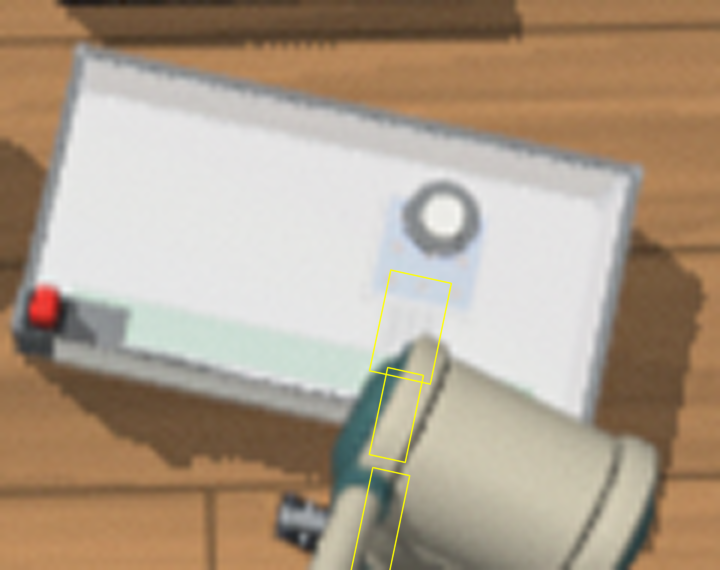

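Call:
{"api": "send_rows", "payload": {
  "increments": [
    [0, 0, -0.008, 0.001, 0],
    [0, 0, -0.012, 0, 0],
    [0, 0, -0.012, 0, 0],
    [0, 0, -0.012, 0, 0],
    [0, 0, -0.012, 0, 0],
    [0, 0, -0.012, 0, 0],
    [0, 0, -0.012, 0, 0],
    [0, 0, -0.012, 0, 0]
  ]
}}

```text
clock: 25.78
position: [0.4125, -0.1649, 0.0308]
ee_rot: [0.0, 0.788, 0.616, 0.0]
contact_force: [-1.0, 0.0, -1.3]
width: 0.0205
```

Call:
{"api": "send_rows", "payload": {
  "increments": [
    [0, 0, -0.012, 0, 0],
    [0, 0, -0.012, 0, 0],
    [0, 0, -0.015, 0, 0],
    [0, 0, -0.015, 0, 0],
    [0, 0, -0.01, -0.01, 0],
    [0, 0, 0, -0.02, 0],
    [0, 0, 0, -0.02, 0],
    [0, 0, 0, 0, 0]
  ]
}}

```text
clock: 26.78
position: [0.3523, -0.1506, 0.0824]
ee_rot: [0.002, 0.788, 0.616, 0.001]
contact_force: [0.6, 0.2, -3.1]
width: 0.0205
```

```bash
python3 - <<'E'
from h import *
st();s,t=snap(14);plates(t)
crop(s,170,140,290,230,6,"pics/v1.png")
crop(t,240,100,360,195,6,"pics/v2.png")
E
```

```text
t 26.77 p [ 0.3523 -0.1506  0.0824] yaw 76.06 q [0.0023 0.7877 0.6161 0.0008] F [ 0.6  0.2 -3.1] M [-0.01  0.1  -0.02] w 0.0205 q [-0.59  0.14  2.12  0.    0.88 -1.91]
plate [0.4806 0.4491 0.015 ] 20.799999999999997 [16.  16.3]
```

View pics/v1.png

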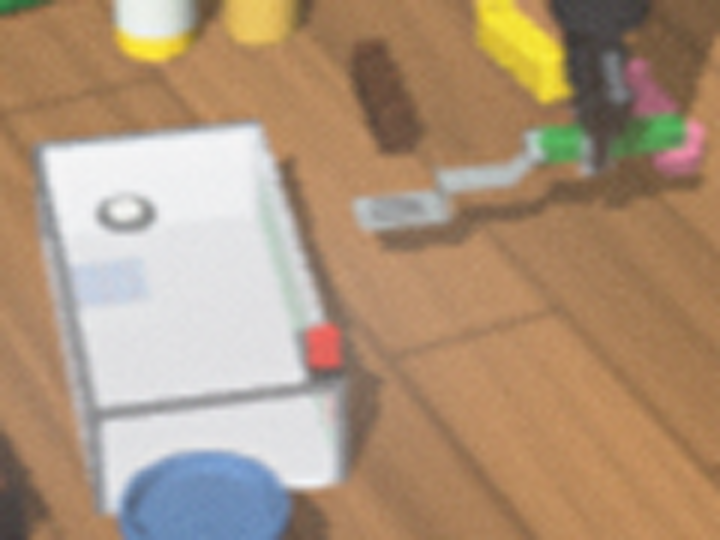

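View pics/v2.png

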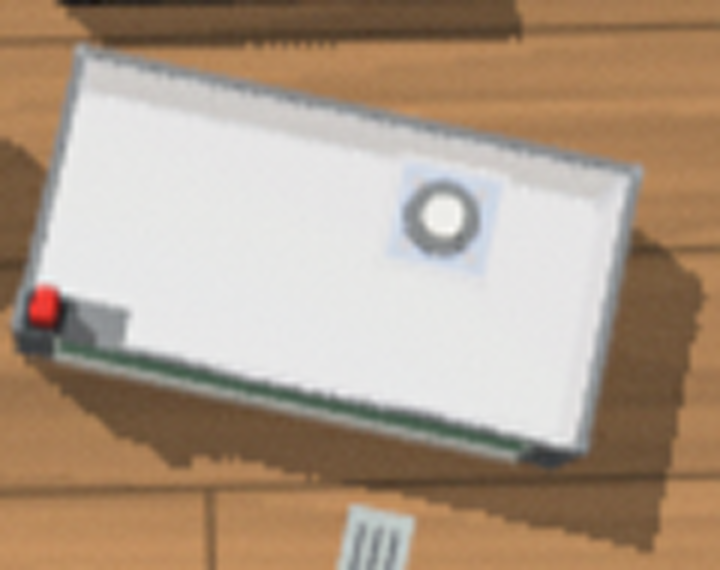

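```bash
python3 -c "
from h import *
delta([.35,.12,.12]);delta([.2478,.3607,.12],frm=[.35,.12,.12])"
```

```text
turn -0.0 shift [ 0.2615 -0.0659 -0.0392]
turn -0.0 shift [ 0.209  -0.1572  0.    ]
```

Call:
{"api": "send_rows", "payload": {
  "increments": [
    [0, 0.02, -0.004, -0.02, 0],
    [0, 0.04, -0.012, -0.02, 0],
    [0, 0.045, -0.012, 0, 0],
    [0, 0.045, -0.012, 0, 0],
    [0, 0.045, -0.012, 0, 0],
    [0, 0.045, -0.014, 0, 0],
    [0, 0.042, -0.03, 0, 0],
    [0, 0.042, -0.032, 0, 0]
  ]
}}

```text
clock: 27.88
position: [0.3039, 0.1969, 0.12]
ee_rot: [-0.0, 0.788, 0.616, -0.001]
contact_force: [1.1, 0.5, -1.2]
width: 0.0199
```

Call:
{"api": "send_rows", "payload": {
  "increments": [
    [0, 0.042, -0.032, 0, 0],
    [0, 0.042, -0.032, 0, 0],
    [0, 0.042, -0.032, 0, 0],
    [0, 0.02, 0, 0, -0.1],
    [0, 0, 0, 0, -0.16],
    [0, 0, 0, 0, -0.16],
    [0, 0, 0, 0, -0.12],
    [0, 0, 0, 0, -0.065]
  ]
}}

```text
clock: 28.88
position: [0.2463, 0.3598, 0.1196]
ee_rot: [-0.0, 0.567, 0.824, -0.001]
contact_force: [-0.8, 0.8, -1.9]
width: 0.0202
```

```bash
python3 - <<'E'
from h import *
st();delta([.2478,.3607,.0294],110.73)
s,t=snap(15);plates(t)
E
```

```text
t 28.88 p [0.2463 0.3598 0.1196] yaw 110.88 q [-3.000e-04  5.673e-01  8.235e-01 -1.200e-03] F [-0.8  0.8 -1.9] M [-0.05  0.05  0.  ] w 0.0202 q [ 0.81  0.17  1.96  0.    1.02 -1.12]
turn 0.0026 shift [0.0003 0.0017 0.0902]
plate [0.4806 0.4491 0.015 ] 20.799999999999997 [16.  16.3]
```

Call:
{"api": "send_rows", "payload": {
  "increments": [
    [0, 0, 0, 0.015, 0],
    [0, 0, 0, 0.025, 0],
    [0, 0, 0, 0.02, 0],
    [0, 0, 0, 0.015, 0],
    [0, 0, 0, 0.01, 0],
    [0, 0, 0, 0.005, 0],
    [0, 0, 0, 0, 0]
  ]
}}

```text
clock: 29.85
position: [0.2469, 0.3604, 0.0307]
ee_rot: [-0.0, 0.568, 0.823, -0.0]
contact_force: [0.4, 0.5, -2.1]
width: 0.0201
```

```bash
python3 - <<'E'
from h import *
st();s,t=snap(16);plates(t)
q,z=spat();print(z);c,n=np.cos(q[2]),np.sin(q[2]);d=np.array([.4806-q[0],.4491-q[1]]);print(c*d[0]+n*d[1],-n*d[0]+c*d[1])
crop(t,95,180,165,250,9,"pics/w2.png",model("top"))
crop(s,280,210,370,280,8,"pics/w1.png")
E
```

```text
t 29.85 p [0.2469 0.3604 0.0307] yaw 110.71 q [-1.000e-04  5.685e-01  8.227e-01 -1.000e-04] F [ 0.4  0.5 -2.1] M [-0.07  0.04 -0.02] w 0.0201 q [ 0.81  0.29  2.08  0.    0.77 -1.12]
plate [0.4806 0.4491 0.015 ] 20.799999999999997 [16.  16.3]
plate [0.783  0.1027 0.015 ] 44.7 [23.3 27.6]
0.005251453400842952
0.24940711579523464 -0.0003714941007681716
```

View pics/w1.png

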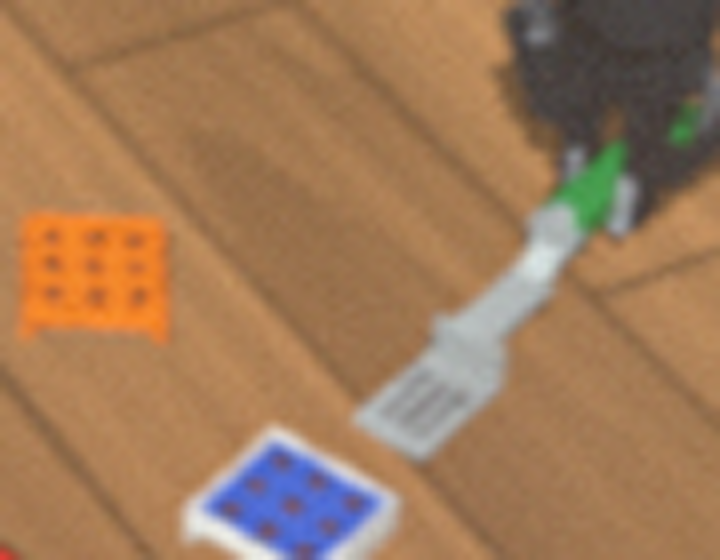

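View pics/w2.png

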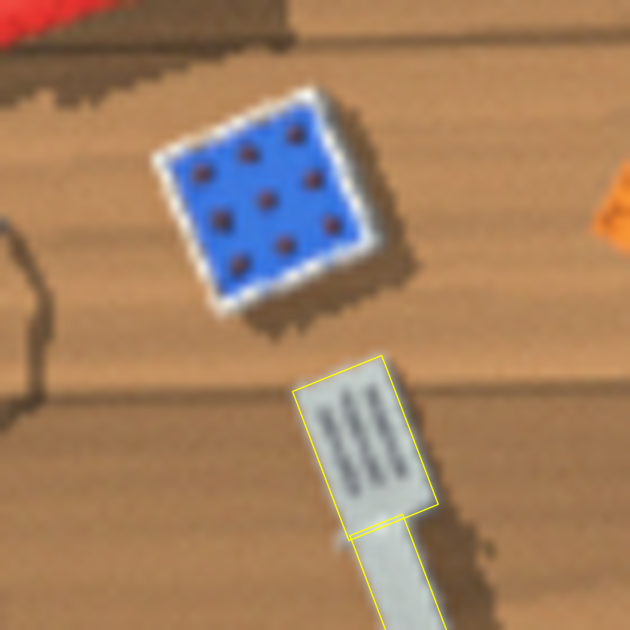

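Call:
{"api": "send_rows", "payload": {
  "increments": [
    [0, 0, 0.01, 0.0015, 0],
    [0, 0, 0.018, 0, 0],
    [0, 0, 0.018, 0, 0],
    [0, 0, 0.018, 0, 0],
    [0, 0, 0.018, 0, 0],
    [0, 0, 0.012, 0, 0],
    [0, 0, 0.007, 0, 0],
    [0, 0, 0, 0, 0]
  ]
}}

```text
clock: 30.95
position: [0.3416, 0.3962, 0.0292]
ee_rot: [-0.0, 0.568, 0.823, -0.0]
contact_force: [-0.7, -0.5, -1.8]
width: 0.0203
```

```bash
python3 - <<'E'
from h import *
st();s,t=snap(17);plates(t)
q,z=spat();print(z);c,n=np.cos(q[2]),np.sin(q[2]);d=np.array([.4806-q[0],.4491-q[1]]);print(c*d[0]+n*d[1],-n*d[0]+c*d[1])
crop(s,280,210,370,280,8,"pics/x1.png")
E
```

```text
t 30.95 p [0.3416 0.3962 0.0292] yaw 110.72 q [-1.000e-04  5.684e-01  8.227e-01 -1.000e-04] F [-0.7 -0.5 -1.8] M [ 0.    0.08 -0.04] w 0.0203 q [ 0.73  0.4   1.9   0.    0.85 -1.21]
plate [0.4806 0.4491 0.015 ] 20.799999999999997 [16.  16.3]
0.0032745320502545958
0.1496119729109192 1.61072281598465e-05
```

View pics/x1.png

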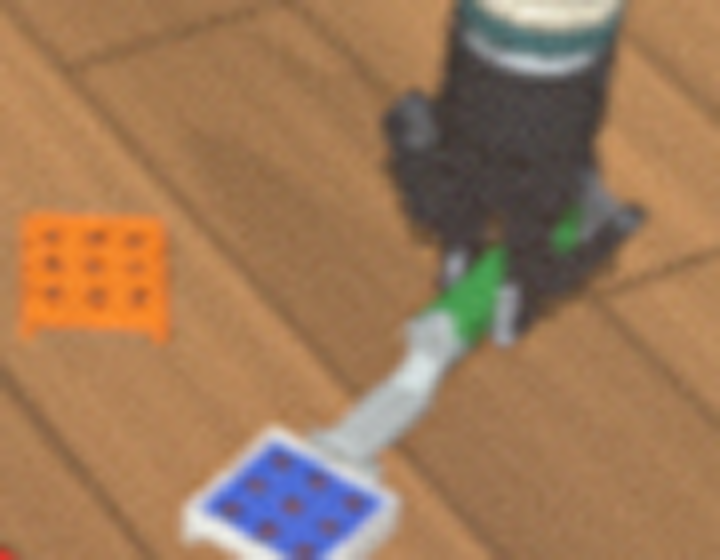

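Call:
{"api": "send_rows", "payload": {
  "increments": [
    [0, 0, 0.003, 0, 0],
    [0, 0, 0.002, 0, 0],
    [0, 0, 0.001, 0, 0],
    [0, 0, 0, -0.002, 0],
    [0, 0, 0, -0.004, 0],
    [0, 0, 0, -0.004, 0],
    [0, 0, 0, -0.004, 0],
    [0, 0, 0, 0, 0]
  ]
}}

```text
clock: 32.05
position: [0.3473, 0.3985, 0.0438]
ee_rot: [0.0, 0.568, 0.823, 0.0]
contact_force: [0.2, 1.1, -2.1]
width: 0.0203
```

```bash
python3 - <<'E'
from h import *
st();s,t=snap(18);plates(t)
q,z=spat();print(z);c,n=np.cos(q[2]),np.sin(q[2]);d=np.array([.4806-q[0],.4491-q[1]]);print(c*d[0]+n*d[1],-n*d[0]+c*d[1])
crop(s,280,210,370,290,8,"pics/y1.png")
E
```

```text
t 32.05 p [0.3473 0.3985 0.0438] yaw 110.73 q [1.000e-04 5.683e-01 8.228e-01 5.000e-04] F [ 0.2  1.1 -2.1] M [-0.08  0.32  0.06] w 0.0203 q [ 0.72  0.38  1.87  0.    0.89 -1.21]
plate [0.4848 0.4533 0.015 ] 20.799999999999997 [16.  16.5]
plate [0.7802 0.1045 0.015 ] 28.5 [23.3 28.3]
0.017449570888881896
0.14284360854087114 -5.723173945981763e-05
```

View pics/y1.png

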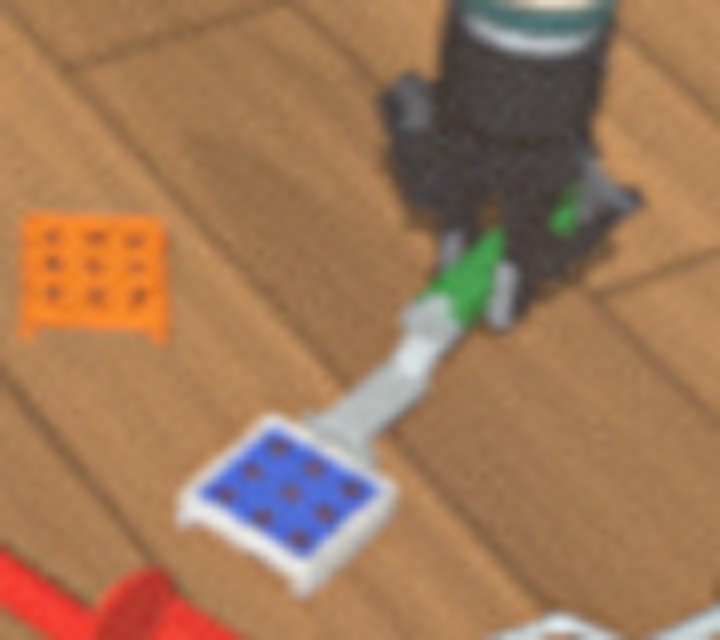

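Call:
{"api": "send_rows", "payload": {
  "increments": [
    [0, 0, 0, -0.006, 0],
    [0, 0, -0.004, -0.01, 0],
    [0, 0, -0.008, -0.012, 0],
    [0, 0, -0.012, -0.012, 0],
    [0, 0, -0.014, -0.01, 0],
    [0, 0, -0.012, -0.006, 0],
    [0, 0, -0.008, 0, 0.02],
    [0, 0, -0.002, 0, 0.06]
  ]
}}

```text
clock: 33.15
position: [0.2898, 0.3765, 0.0992]
ee_rot: [-0.0, 0.602, 0.799, -0.0]
contact_force: [0.1, 0.2, -2.9]
width: 0.0205
```

Call:
{"api": "send_rows", "payload": {
  "increments": [
    [0, 0, 0, 0, 0.09],
    [0, 0, 0, 0, 0.1],
    [0, 0, 0, 0, 0.1],
    [0, 0, 0, 0, 0.1],
    [0, 0, 0, 0, 0.08],
    [0, 0, 0, 0, 0.045],
    [0, 0, 0, 0, 0.01],
    [0, 0, 0, 0, 0]
  ]
}}

```text
clock: 34.15
position: [0.2907, 0.377, 0.0991]
ee_rot: [-0.0, 0.788, 0.616, -0.0]
contact_force: [-0.7, -0.6, -3.8]
width: 0.0204
```

```bash
python3 - <<'E'
from h import *
st();delta([.3889,-.0613,.042],76.07)
s,t=snap(19);plates(t)
E
```

```text
t 34.15 p [0.2907 0.377  0.0991] yaw 76.08 q [-0.000e+00  7.876e-01  6.162e-01 -1.000e-04] F [-0.7 -0.6 -3.8] M [0.04 0.26 0.04] w 0.0204 q [ 0.77  0.25  1.91  0.    0.98 -0.56]
turn 0.0002 shift [-0.4018  0.2008  0.0571]
plate [0.4335 0.3593 0.015 ] 77.6 [17.  17.1]
```

Call:
{"api": "send_rows", "payload": {
  "increments": [
    [0, -0.01, 0.005, 0, 0],
    [0, -0.024, 0.012, 0, 0],
    [0, -0.034, 0.017, 0, 0],
    [0, -0.038, 0.019, 0, 0],
    [0, -0.038, 0.019, 0, 0],
    [0, -0.038, 0.019, 0.002, 0],
    [0, -0.038, 0.019, 0.006, 0],
    [0, -0.038, 0.019, 0.01, 0]
  ]
}}

```text
clock: 35.25
position: [0.3541, 0.0937, 0.0815]
ee_rot: [0.001, 0.788, 0.616, 0.0]
contact_force: [0.4, 0.7, -3.1]
width: 0.0202
```

Call:
{"api": "send_rows", "payload": {
  "increments": [
    [0, -0.038, 0.019, 0.01, 0],
    [0, -0.038, 0.019, 0.01, 0],
    [0, -0.032, 0.016, 0.009, 0],
    [0, -0.022, 0.011, 0.006, 0],
    [0, -0.01, 0.005, 0.003, 0],
    [0, -0.003, 0.001, 0.001, 0],
    [0, 0, 0, 0, 0],
    [0, 0, 0, 0, 0]
  ]
}}

```text
clock: 36.25
position: [0.3881, -0.0595, 0.0424]
ee_rot: [-0.0, 0.787, 0.617, 0.0]
contact_force: [0.3, 0.7, -2.8]
width: 0.0205
```

```bash
python3 - <<'E'
from h import *
st();s,t=snap(20);plates(t);delta([.3889,-.0613,.042],76.07)
crop(s,170,140,290,230,6,"pics/z1.png")
b=[ 0.67295571,-0.16228081,-0.24188274]
L=[np.array([(-.085,y,.003),(.08,y,.003)]) for y in(-.145,-.004,.064,.145)]
crop(t,230,100,350,195,6,"pics/z2.png",model("top")+[(proj("top",pose(*b,l)),(0,0,255)) for l in L])
E
```

```text
t 36.25 p [ 0.3881 -0.0595  0.0424] yaw 76.13 q [-1.000e-04  7.873e-01  6.166e-01  1.000e-04] F [ 0.3  0.7 -2.8] M [ 0.    0.22 -0.03] w 0.0205 q [-0.33  0.22  2.15  0.    0.77 -1.66]
plate [ 0.5307 -0.0977  0.015 ] 77.2 [16.3 15.9]
plate [0.7807 0.1036 0.015 ] 35.8 [23.7 28. ]
turn 0.0011 shift [-0.0015  0.001   0.0004]
```

View pics/z1.png

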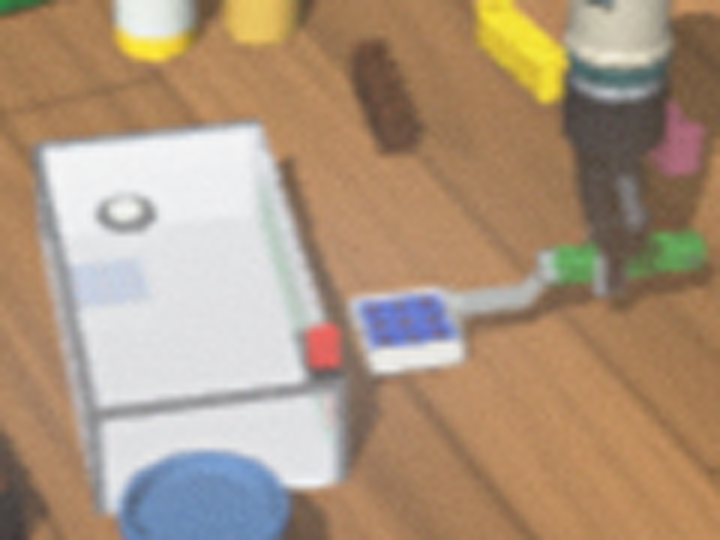

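View pics/z2.png

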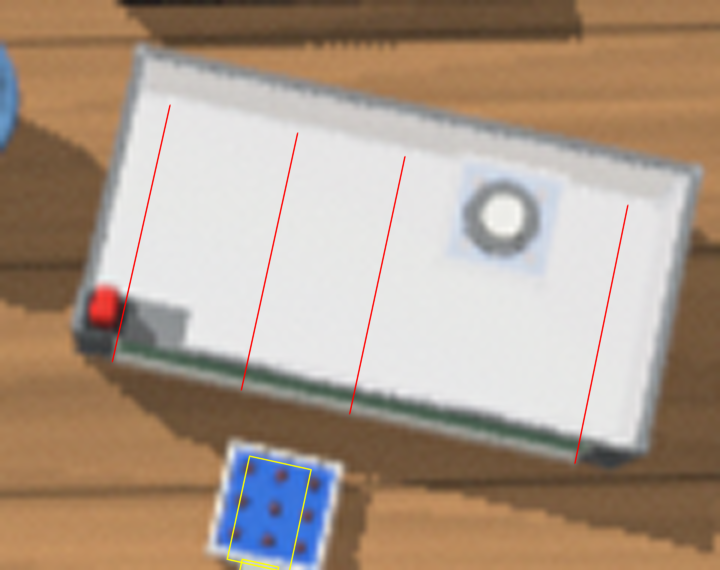

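Call:
{"api": "send_rows", "payload": {
  "increments": [
    [0, -0.0015, 0.008, 0, 0],
    [0, 0, 0.012, 0, 0],
    [0, 0, 0.014, 0, 0],
    [0, 0, 0.014, 0, 0],
    [0, 0, 0.014, 0, 0],
    [0, 0, 0.014, 0, 0],
    [0, 0, 0.014, 0, 0],
    [0, 0, 0.014, 0, 0]
  ]
}}

```text
clock: 37.35
position: [0.4898, -0.087, 0.0421]
ee_rot: [-0.0, 0.788, 0.616, -0.0]
contact_force: [-0.2, 0.7, -3.2]
width: 0.0204
```

Call:
{"api": "send_rows", "payload": {
  "increments": [
    [0, 0, 0.014, 0, 0],
    [0, 0, 0.014, 0, 0],
    [0, 0, 0.014, 0, 0],
    [0, 0, 0.014, 0, 0],
    [0, 0, 0.012, 0, 0],
    [0, 0, 0.006, 0, 0],
    [0, 0, 0.003, 0, 0],
    [0, 0, 0, 0, 0]
  ]
}}

```text
clock: 38.35
position: [0.5602, -0.1043, 0.0415]
ee_rot: [-0.003, 0.788, 0.616, -0.002]
contact_force: [-2.1, 1.1, -9.4]
width: 0.0201
```

```bash
python3 - <<'E'
from h import *
st();s,t=snap(21);delta([.5637,-.1045,.0335])
crop(s,170,140,290,230,6,"pics/A1.png")
crop(t,230,100,350,195,6,"pics/A2.png",model("top"))
E
```

```text
t 38.35 p [ 0.5602 -0.1043  0.0415] yaw 76.08 q [-0.0031  0.7876  0.6162 -0.0023] F [-2.1  1.1 -9.4] M [0.32 1.05 0.06] w 0.0201 q [-0.31  0.44  1.77 -0.    0.94 -1.63]
turn -0.0 shift [0.0006 0.003  0.0075]
```

View pics/A1.png

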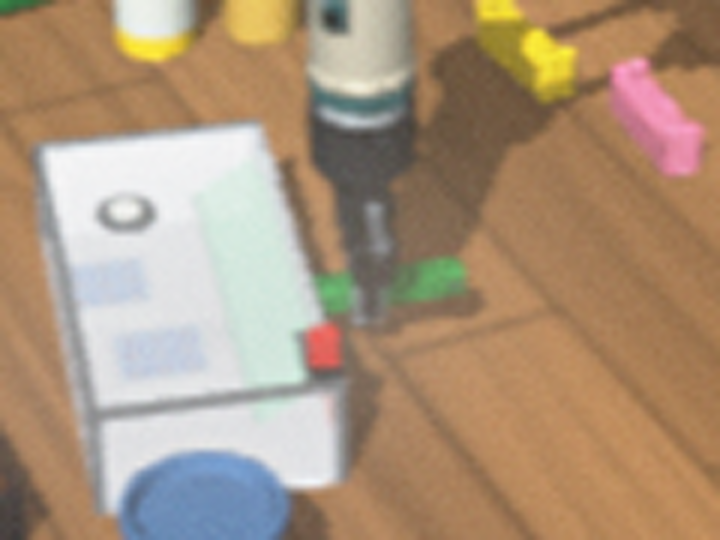

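View pics/A2.png

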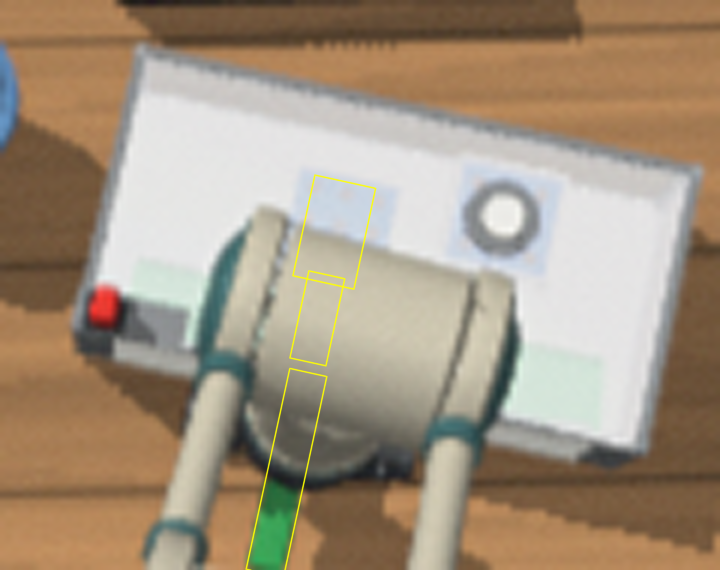

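Call:
{"api": "send_rows", "payload": {
  "increments": [
    [0, 0, 0, 0, 0],
    [0, 0, 0, 0, 0]
  ]
}}

```text
clock: 38.7
position: [0.5607, -0.1044, 0.041]
ee_rot: [-0.003, 0.788, 0.616, -0.002]
contact_force: [-5.8, 1.5, -6.5]
width: 0.0206
```

```bash
python3 -c "
from h import *
st()"
```

```text
t 38.7 p [ 0.5607 -0.1044  0.041 ] yaw 76.07 q [-0.0028  0.7876  0.6162 -0.0019] F [-5.8  1.5 -6.5] M [0.29 1.29 0.04] w 0.0206 q [-0.31  0.44  1.77 -0.    0.93 -1.63]
```

Call:
{"api": "send_rows", "payload": {
  "increments": [
    [0, 0, -0.004, 0, 0],
    [0, 0, -0.002, 0.002, 0],
    [0, 0, 0, 0.003, 0],
    [0, 0, 0, 0.002, 0],
    [0, 0, 0, 0.001, 0],
    [0, 0, 0, 0, 0],
    [0, 0, 0, 0, 0]
  ]
}}

```text
clock: 39.58
position: [0.5584, -0.104, 0.0346]
ee_rot: [0.0, 0.788, 0.616, 0.0]
contact_force: [-0.2, -0.4, -4.4]
width: 0.0201
```

```bash
python3 -c "
from h import *
st()"
```

```text
t 39.58 p [ 0.5584 -0.104   0.0346] yaw 76.06 q [4.000e-04 7.877e-01 6.161e-01 3.000e-04] F [-0.2 -0.4 -4.4] M [-0.02  0.26 -0.04] w 0.0201 q [-0.31  0.44  1.79  0.    0.91 -1.63]
```

Call:
{"api": "send_rows", "payload": {
  "increments": [
    [0, 0, 0, 0.002, 0],
    [0, 0, 0, 0.001, 0],
    [0, 0, 0, 0, 0],
    [0, 0, -0.004, 0, 0],
    [0, 0, -0.008, 0, 0],
    [0, 0, -0.012, 0, 0],
    [0, 0, -0.012, 0, 0],
    [0, 0, 0, 0, 0]
  ]
}}

```text
clock: 40.58
position: [0.5201, -0.0944, 0.0311]
ee_rot: [-0.002, 0.788, 0.616, -0.001]
contact_force: [-0.7, 0.9, -0.9]
width: 0.0205
```

```bash
python3 - <<'E'
from h import *
st();s,t=snap(22)
crop(s,170,140,250,230,6,"pics/B1.png")
crop(t,230,100,350,195,6,"pics/B2.png",model("top"))
E
```

```text
t 40.58 p [ 0.5201 -0.0944  0.0311] yaw 76.07 q [-0.0018  0.7876  0.6161 -0.0013] F [-0.7  0.9 -0.9] M [0.03 0.21 0.03] w 0.0205 q [-0.31  0.4   1.88 -0.    0.86 -1.64]
```

View pics/B1.png

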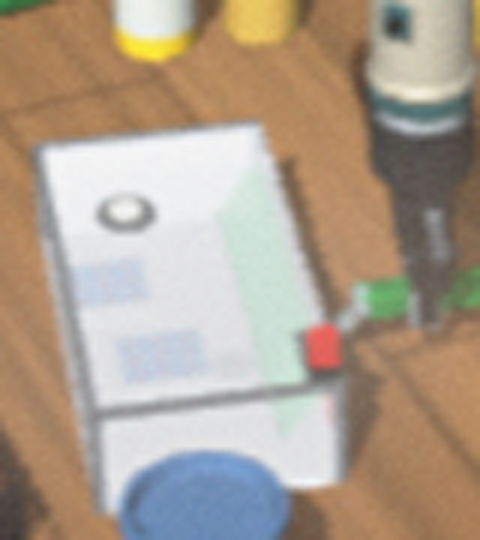

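View pics/B2.png

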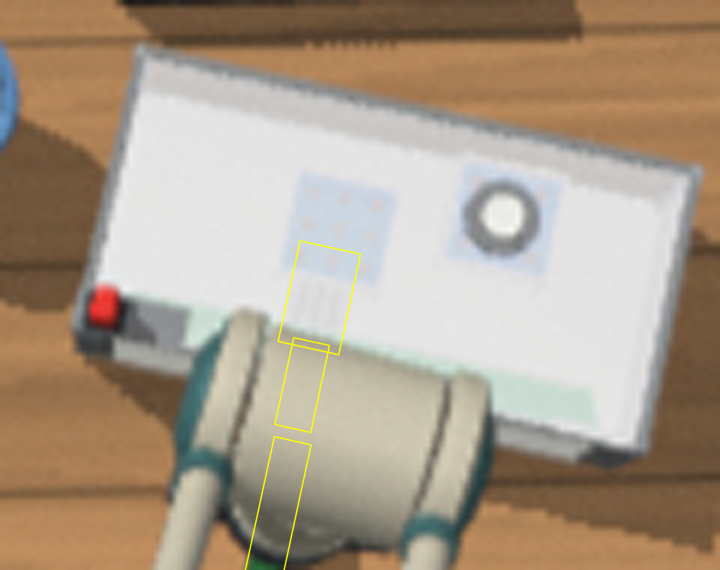

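Call:
{"api": "send_rows", "payload": {
  "increments": [
    [0, 0, -0.006, 0, 0],
    [0, 0, -0.01, 0, 0],
    [0, 0, -0.01, 0, 0],
    [0, 0, -0.01, 0, 0],
    [0, 0, -0.01, 0, 0],
    [0, 0, -0.01, 0, 0],
    [0, 0, -0.01, 0, 0],
    [0, 0, -0.01, 0, 0]
  ]
}}

```text
clock: 41.68
position: [0.4487, -0.0768, 0.0313]
ee_rot: [0.0, 0.788, 0.616, 0.0]
contact_force: [-0.2, -0.1, -2.3]
width: 0.0201
```

Call:
{"api": "send_rows", "payload": {
  "increments": [
    [0, 0, -0.012, 0, 0],
    [0, 0, -0.015, 0, 0],
    [0, 0, -0.02, 0, 0],
    [0, 0, -0.02, 0, 0],
    [0, 0, -0.02, -0.005, 0],
    [0, 0, -0.01, -0.02, 0],
    [0, 0, 0, -0.02, 0],
    [0, 0, 0, 0, 0]
  ]
}}

```text
clock: 42.68
position: [0.3558, -0.0538, 0.0776]
ee_rot: [0.002, 0.788, 0.616, 0.001]
contact_force: [0.7, -0.4, -1.4]
width: 0.0201
```

```bash
python3 - <<'E'
from h import *
st();s,t=snap(23);plates(t)
crop(s,170,140,290,230,6,"pics/C1.png")
crop(t,230,100,350,195,6,"pics/C2.png")
cv2.imwrite("pics/C3.png",cv2.resize(t[:,:,::-1],(800,600)))
E
```

```text
t 42.67 p [ 0.3558 -0.0538  0.0776] yaw 76.07 q [0.0018 0.7877 0.6161 0.0012] F [ 0.7 -0.4 -1.4] M [-0.03  0.13 -0.  ] w 0.0201 q [-0.34  0.11  2.17  0.    0.86 -1.67]
```

View pics/C1.png

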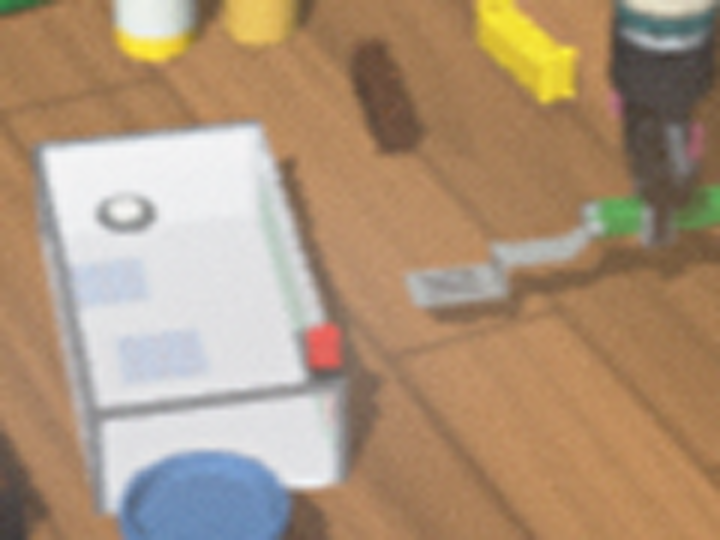

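View pics/C2.png

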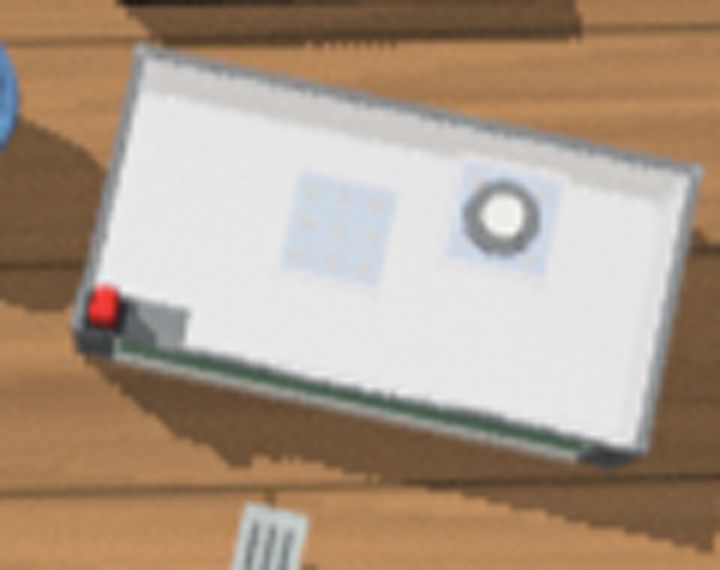

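View pics/C3.png

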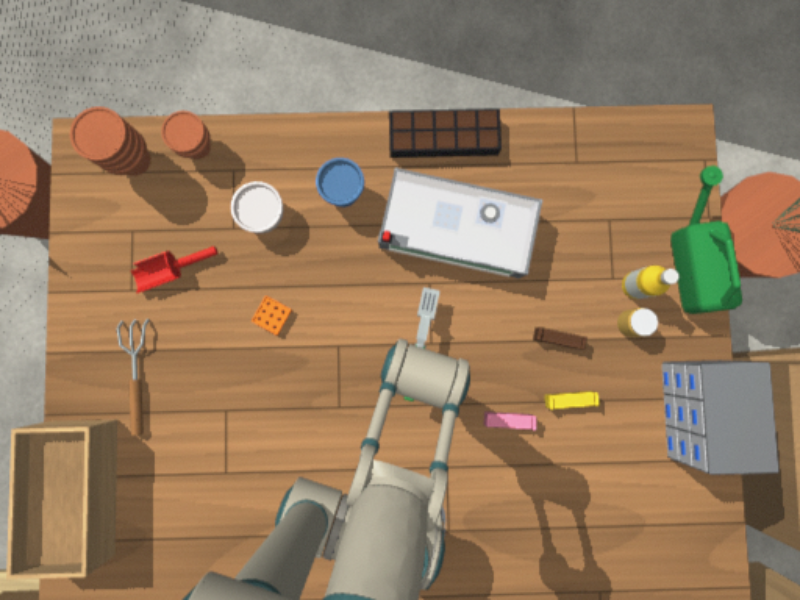

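```bash
python3 -c "
from h import *
delta([.33,-.378,.195],77.56);delta([.4617,-.4064,.195],frm=[.33,-.378,.195],psi_deg=77.56)"
```

```text
turn -0.0261 shift [-0.3222  0.0458 -0.1188]
turn -0.0261 shift [0.0006 0.1347 0.    ]
```

Call:
{"api": "send_rows", "payload": {
  "increments": [
    [0, 0, 0, -0.02, -0.026],
    [0, -0.02, 0, -0.03, 0],
    [0, -0.04, 0, -0.03, 0],
    [0, -0.045, 0.006, -0.025, 0],
    [0, -0.05, 0.01, -0.014, 0],
    [0, -0.05, 0.01, 0, 0],
    [0, -0.05, 0.01, 0, 0],
    [0, -0.04, 0.01, 0, 0]
  ]
}}

```text
clock: 43.78
position: [0.3357, -0.3532, 0.1937]
ee_rot: [-0.001, 0.78, 0.626, 0.0]
contact_force: [1.0, 0.1, -1.3]
width: 0.0206
```

Call:
{"api": "send_rows", "payload": {
  "increments": [
    [0, -0.025, 0.02, 0, 0],
    [0, 0, 0.035, 0.01, 0],
    [0, 0, 0.04, 0.02, 0],
    [0, 0, 0.03, 0.02, 0],
    [0, 0, 0.01, 0.02, 0],
    [0, 0, 0, 0.01, 0],
    [0, 0, 0, 0, 0],
    [0, 0, 0, 0, 0]
  ]
}}

```text
clock: 44.78
position: [0.4622, -0.4053, 0.1161]
ee_rot: [0.0, 0.78, 0.626, -0.0]
contact_force: [0.2, 0.4, -1.3]
width: 0.0202
```

```bash
python3 - <<'E'
from h import *
st();delta([.4617,-.4064,.0259],77.56)
E
```

```text
t 44.77 p [ 0.4622 -0.4053  0.1161] yaw 77.51 q [ 5.000e-04  7.798e-01  6.260e-01 -0.000e+00] F [ 0.2  0.4 -1.3] M [ 0.02  0.07 -0.02] w 0.0202 q [-0.83  0.42  1.59 -0.    1.13 -2.19]
turn -0.0008 shift [-0.0012 -0.0003  0.0902]
```

Call:
{"api": "send_rows", "payload": {
  "increments": [
    [0, -0.001, 0, 0.02, 0],
    [0, 0, 0, 0.025, 0],
    [0, 0, 0, 0.02, 0],
    [0, 0, 0, 0.012, 0],
    [0, 0, 0, 0.006, 0],
    [0, 0, 0, 0.003, 0],
    [0, 0, 0, 0.002, 0],
    [0, 0, 0, 0, 0]
  ]
}}

```text
clock: 45.78
position: [0.4628, -0.4062, 0.0276]
ee_rot: [0.0, 0.78, 0.626, 0.0]
contact_force: [-1.0, -0.8, -1.7]
width: 0.0203
```

```bash
python3 - <<'E'
from h import *
st();delta([.4617,-.4064,.0259],77.56)
s,t=snap(24)
crop(s,185,110,265,175,9,"pics/D1.png");crop(t,335,145,415,230,7,"pics/D2.png",model("top"))
E
```

```text
t 45.77 p [ 0.4628 -0.4062  0.0276] yaw 77.56 q [3.000e-04 7.796e-01 6.263e-01 1.000e-04] F [-1.  -0.8 -1.7] M [-0.01  0.02 -0.03] w 0.0203 q [-0.83  0.51  1.69  0.    0.95 -2.19]
turn -0.0 shift [-0.0005 -0.001   0.0017]
```

View pics/D1.png

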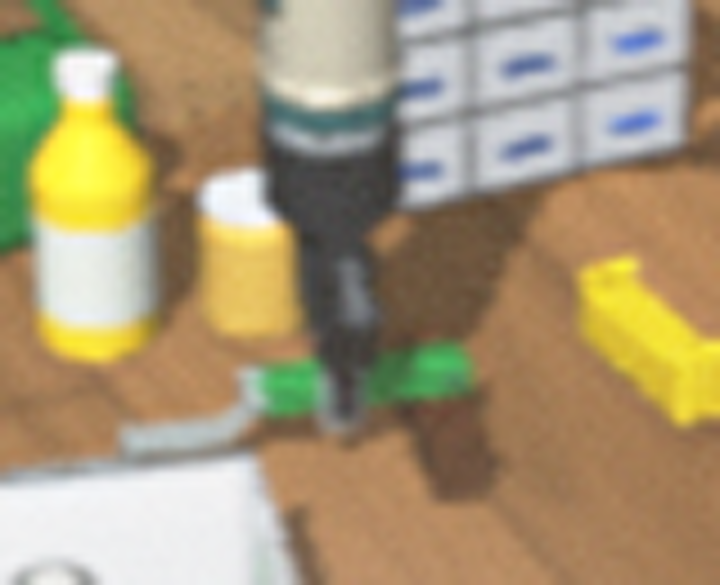

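View pics/D2.png

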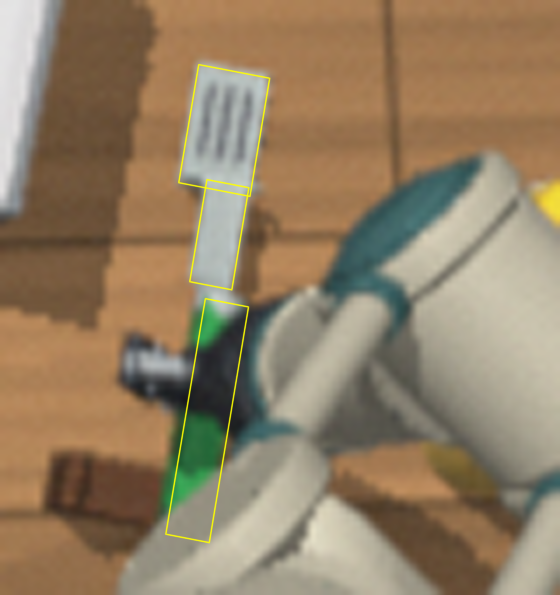

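Lower onto the bench and watch the force.

Call:
{"api": "send_rows", "payload": {
  "increments": [
    [0, 0, -0.001, 0.001, 0],
    [0, 0, 0, 0.001, 0],
    [0, 0, 0, 0.0005, 0],
    [0, 0, 0, 0, 0]
  ]
}}

```text
clock: 46.38
position: [0.4616, -0.4058, 0.0259]
ee_rot: [0.0, 0.78, 0.626, 0.0]
contact_force: [-2.0, 1.7, 5.4]
width: 0.0204
```

```bash
python3 -c "
from h import *
st()"
```

```text
t 46.38 p [ 0.4616 -0.4058  0.0259] yaw 77.56 q [2.000e-04 7.796e-01 6.263e-01 0.000e+00] F [-2.   1.7  5.4] M [ 0.24  0.25 -0.01] w 0.0204 q [-0.83  0.51  1.69 -0.    0.94 -2.19]
```

Call:
{"api": "send_rows", "payload": {
  "increments": [
    [0.3, 0, 0, 0, 0],
    [0.5, 0, 0, 0, 0],
    [0.6, 0, 0, 0, 0],
    [0.7, 0, 0, 0, 0],
    [0.7, 0, 0, 0, 0],
    [0.7, 0, 0, -0.015, 0],
    [0.7, 0, 0, -0.03, 0],
    [0.7, 0, 0, -0.05, 0]
  ],
  "squeeze": 25
}}

```text
clock: 47.38
position: [0.4609, -0.405, 0.1201]
ee_rot: [-0.002, 0.78, 0.626, -0.0]
contact_force: [0.2, -0.5, -0.1]
width: 0.06
```

Call:
{"api": "send_rows", "payload": {
  "increments": [
    [0.7, 0, 0, -0.05, 0],
    [0.7, 0, -0.01, -0.05, 0],
    [0.6, 0.03, 0, -0.01, 0],
    [0.6, 0.05, 0, 0, 0],
    [0.6, 0.06, 0, 0, 0],
    [0.6, 0.06, 0, 0, 0],
    [0.6, 0.05, 0, 0, 0],
    [0.6, 0.02, 0, 0, 0.026]
  ]
}}

```text
clock: 48.38
position: [0.5102, -0.1372, 0.2312]
ee_rot: [0.0, 0.787, 0.617, 0.001]
contact_force: [0.6, -0.0, 0.8]
width: 0.0513
```

```bash
python3 - <<'E'
from h import *
st();s,t=snap(25)
crop(s,170,130,270,210,7,"pics/E1.png");crop(t,230,100,350,195,6,"pics/E3.png")
S=dict
q=[.46184-.0001,-.40622+.0006,-.21595]
R=[R_(.111,.175,.019,.0025),R_(.057,.111,.011,.024),R_(-.075,.045,.011,.055)]
crop(t,335,145,415,230,7,"pics/E2.png",[(proj("top",pose(*q,m)),(0,255,255)) for m in R])
hsv=cv2.cvtColor(t,cv2.COLOR_RGB2HSV);m=cv2.inRange(hsv,(0,170,120),(6,255,255));m[:,:235]=0;m[:,300:]=0
print(cv2.connectedComponentsWithStats(m)[2:])
E
```

```text
t 48.38 p [ 0.5102 -0.1372  0.2312] yaw 76.19 q [4.000e-04 7.870e-01 6.169e-01 8.000e-04] F [ 0.6 -0.   0.8] M [-0.03 -0.02  0.  ] w 0.0513 q [-0.39  0.2   1.6   0.    1.33 -1.72]
(array([[     0,      0,    512,    384, 196587],
       [   245,    149,      5,      5,     21]], dtype=int32), array([[255.50092834, 191.50432124],
       [246.80952381, 151.04761905]]))
```

View pics/E1.png

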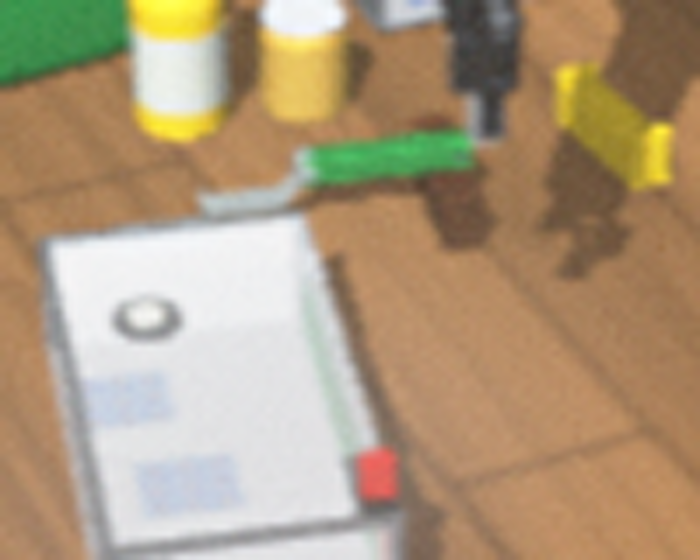

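View pics/E2.png

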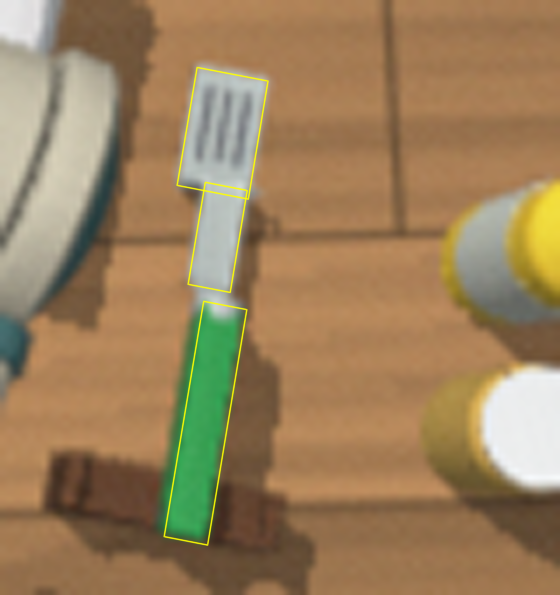

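View pics/E3.png

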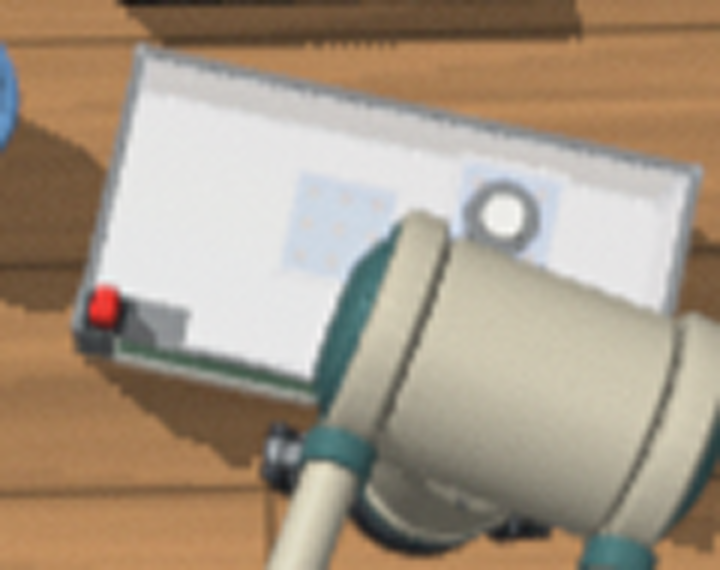

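```bash
python3 -c "
from h import *
delta([.6367,.003,.17],76.12)"
```

```text
turn 0.0025 shift [0.167  0.0889 0.061 ]
```

Call:
{"api": "send_rows", "payload": {
  "increments": [
    [0.6, 0.03, 0.015, 0, 0],
    [0.6, 0.045, 0.025, 0.01, 0],
    [0.6, 0.045, 0.025, 0.02, 0],
    [0.6, 0.032, 0.017, 0.02, 0],
    [0.6, 0.015, 0.007, 0.011, 0],
    [0.6, 0, 0, 0, 0],
    [0.6, 0, 0, 0, 0]
  ]
}}

```text
clock: 49.35
position: [0.6363, -0.0008, 0.1697]
ee_rot: [0.001, 0.788, 0.616, -0.0]
contact_force: [0.7, 0.2, -0.6]
width: 0.0514
```

```bash
python3 -c "
from h import *
st();delta([.6367,.003,.097],76.12)"
```

```text
t 49.35 p [ 0.6363 -0.0008  0.1697] yaw 76.01 q [ 6.000e-04  7.880e-01  6.157e-01 -1.000e-04] F [ 0.7  0.2 -0.6] M [ 0.03 -0.05 -0.02] w 0.0514 q [-0.11  0.4   1.47 -0.    1.27 -1.44]
turn -0.0019 shift [ 0.0038 -0.0005  0.0727]
```

Call:
{"api": "send_rows", "payload": {
  "increments": [
    [0.6, 0.004, 0, 0.02, 0],
    [0.6, 0, 0, 0.025, 0],
    [0.6, 0, 0, 0.015, 0],
    [0.6, 0, 0, 0.008, 0],
    [0.6, 0, 0, 0.004, 0],
    [0.6, 0, 0, 0, 0]
  ]
}}

```text
clock: 50.1
position: [0.6379, 0.0044, 0.0972]
ee_rot: [0.0, 0.788, 0.616, 0.0]
contact_force: [-1.0, 0.7, 0.1]
width: 0.0511
```

Call:
{"api": "send_rows", "payload": {
  "increments": [
    [0, 0, 0, 0, 0],
    [0, 0, 0, 0, 0],
    [0, 0, 0, 0, 0],
    [0, 0, 0, 0, 0],
    [0, 0, 0, 0, 0],
    [0, 0, 0, 0, 0]
  ],
  "squeeze": 25
}}

```text
clock: 50.85
position: [0.6375, 0.0026, 0.0975]
ee_rot: [0.001, 0.787, 0.616, -0.001]
contact_force: [-2.2, -5.3, 3.7]
width: 0.0134
```

Call:
{"api": "send_rows", "payload": {
  "increments": [
    [0, -0.006, 0, 0, 0],
    [0, -0.007, 0, 0, 0],
    [0, -0.007, 0, 0, 0],
    [0, -0.006, 0, 0, 0],
    [0, -0.002, 0, 0, 0],
    [0, -0.001, 0, 0, 0],
    [0, 0, 0, 0, 0]
  ]
}}

```text
clock: 51.72
position: [0.6312, -0.0228, 0.0975]
ee_rot: [-0.0, 0.788, 0.616, 0.001]
contact_force: [0.2, 3.3, 5.3]
width: 0.0133
```

```bash
python3 -c "
from h import *
st();p=manip.get_state()['position'];print((p[:2]-[.6304,-.0214])@[np.cos(1.3287),np.sin(1.3287)])"
```

```text
t 51.73 p [ 0.6312 -0.0228  0.0975] yaw 76.03 q [-3.000e-04  7.878e-01  6.159e-01  1.400e-03] F [0.2 3.3 5.3] M [ 0.76 -0.05  0.05] w 0.0133 q [-0.15  0.45  1.58  0.    1.11 -1.48]
-0.0011556620475159244
```

Call:
{"api": "send_rows", "payload": {
  "increments": [
    [0, -0.002, 0, 0, 0],
    [0, -0.002, 0, 0, 0],
    [0, 0, 0, 0, 0]
  ]
}}

```text
clock: 52.1
position: [0.6312, -0.023, 0.0975]
ee_rot: [-0.002, 0.788, 0.615, 0.004]
contact_force: [3.3, 13.0, 4.1]
width: 0.0133
```

```bash
python3 -c "
from h import *
st();p=manip.get_state()['position'];print((p[:2]-[.6304,-.0214])@[np.cos(1.3287),np.sin(1.3287)])"
```

```text
t 52.1 p [ 0.6312 -0.023   0.0975] yaw 75.98 q [-0.0022  0.7881  0.6155  0.0042] F [ 3.3 13.   4.1] M [ 2.1  -0.43  0.05] w 0.0133 q [-0.15  0.45  1.58  0.01  1.11 -1.48]
-0.0013322944546518512
```

Call:
{"api": "send_rows", "payload": {
  "increments": [
    [0, 0.003, 0, 0, 0],
    [0.3, 0.001, 0, 0, 0],
    [0.5, 0, 0, 0, 0],
    [0.6, 0, 0, 0, 0],
    [0.6, 0, 0, -0.02, 0],
    [0.6, 0, 0, -0.05, 0],
    [0.6, 0, -0.03, -0.06, 0],
    [0.6, 0, -0.06, 0, 0]
  ]
}}

```text
clock: 53.1
position: [0.5495, -0.0037, 0.2273]
ee_rot: [0.004, 0.788, 0.616, 0.004]
contact_force: [-0.5, 0.6, 0.6]
width: 0.0512
```

Call:
{"api": "send_rows", "payload": {
  "increments": [
    [0.6, 0.06, -0.03, 0, 0],
    [0.6, 0.06, -0.03, 0, 0],
    [0.6, 0.06, -0.02, 0, 0],
    [0.6, 0.04, 0, 0, 0],
    [0.6, 0, 0, 0, 0],
    [0.6, 0, 0, 0, 0]
  ]
}}

```text
clock: 53.85
position: [0.5224, 0.2199, 0.2223]
ee_rot: [0.0, 0.788, 0.616, -0.001]
contact_force: [1.2, -0.2, 0.3]
width: 0.0512
```

```bash
python3 - <<'E'
from h import *
st();s,t=snap(26)
crop(s,165,130,265,215,7,"pics/F1.png");crop(t,230,100,350,195,6,"pics/F2.png")
cv2.imwrite("pics/F3.png",cv2.resize(t[:,:,::-1],(800,600)))
for k in ("0","26"):
    i=load(f"pics/raw_top{k}.png");hsv=cv2.cvtColor(i,cv2.COLOR_RGB2HSV);m=cv2.inRange(hsv,(0,150,100),(8,255,255));m[:,:235]=0;m[:,300:]=0;m[170:]=0
    print(cv2.connectedComponentsWithStats(m)[3][1:])
E
```

```text
t 53.85 p [0.5224 0.2199 0.2223] yaw 76.07 q [ 2.000e-04  7.876e-01  6.162e-01 -7.000e-04] F [ 1.2 -0.2  0.3] M [-0.04 -0.02 -0.02] w 0.0512 q [ 0.28  0.27  1.54 -0.    1.34 -1.05]
[[253.92 152.44]]
[[254.43478261 152.39130435]]
```

View pics/F1.png

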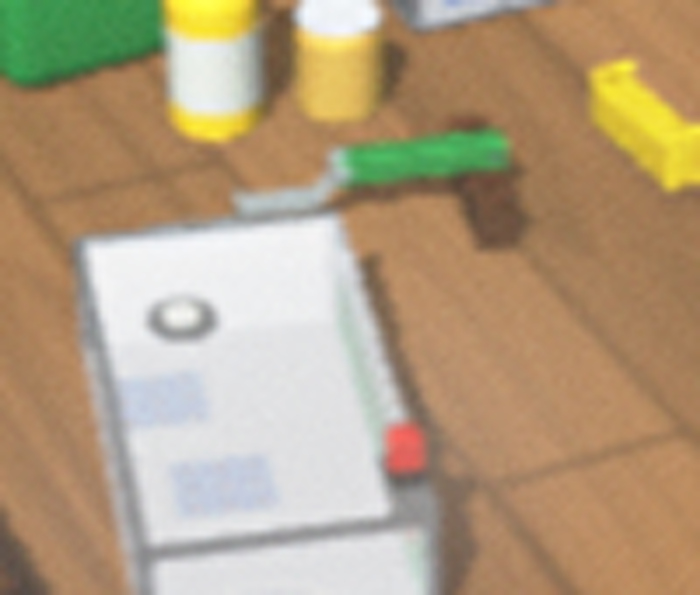

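View pics/F2.png

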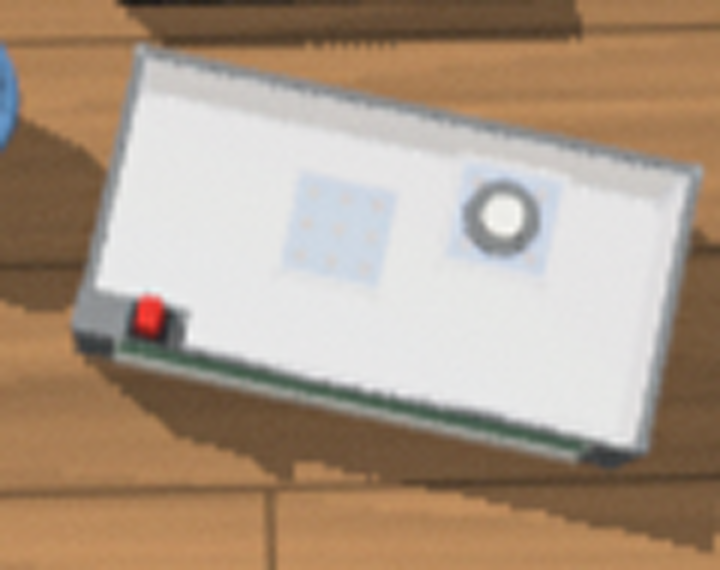

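View pics/F3.png

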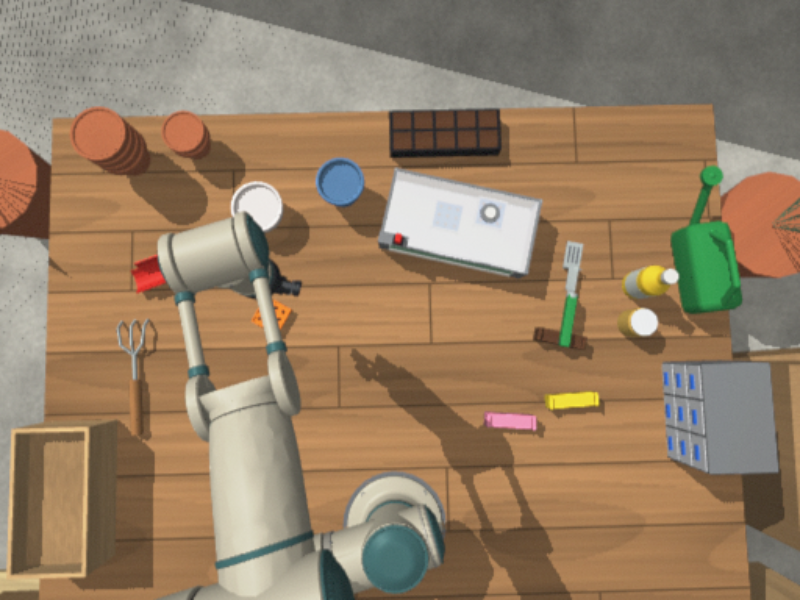

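```bash
python3 -c "
from rig import manip
print(manip.sign_off())"
```

```text
the job is handed in; nothing more can be done
None
```

Both seed plates are in the box, and I handed the job in at about 54 s; only two plates were on the bench. I opened the latch to its stop, carried each plate in on the spatula past the flap, and laid the spatula back. Then I closed the latch again. The fingers never touched a plate.

Last checks:
- **Plates and flap:** in both pictures the plates lie flat, well inside the box, and the flap is shut.
- **Spatula:** it lies on the rest within about 1 mm of where it started, blade down on the bench.
- **Latch:** it moved about 26 mm and stopped hard at 13 N. Its knob is within half a pixel of its starting place in the top picture.
- **Bystanders:** the pots, tools, bottles and look-alikes look unmoved. In the last top picture the arm partly covered the scoop and the orange look-alike.

Things that did not go as expected:
- **First plate shifted:** it ended up roughly 15–20 mm deeper than I set it, some time while I was drawing the spatula out. It is still flat and clear of the flap. I could not tell whether the flap, the spatula or the announced knock moved it.
- **Brief jam on the second plate:** resistance reached about 9 N while pushing in, probably the handle catching near the flap's hinge. I backed off a few millimetres and lowered the plate there.
- **Side camera offset:** it read about one pixel off against the top camera and the fingers, so I measured from the top camera.

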